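Fetch the staples from behind the cleaning things

TASK

The box of staples stands at the back of the desk caddy, hemmed in by the spray can, the tub of wipes and the glue bottle: move these three out and stand them in the long metal side tray, then fetch the box of staples and lay it flat inside the small wooden tray. After that put the can, the tub and the bottle back in the caddy, each on the very spot where it stood at the start, and keep these three upright throughout.

Things in the scene. Friction and masses are not known exactly. Their poses are not given: they have to be found in the camera images.
- spray: Spray can, upright, round, 59 mm diameter, 197 mm tall, tall slim can with a long yellow cap (the cap, from 151 mm up, is 57 mm across); 0.25 kg. Origin: centre of its underside; z up along the can. Loose; starts in the caddy close beside the box of staples, left or right of it.
- tub: Tub of wipes: plain light grey cylinder with a slightly darker grey lid, upright, 62 mm diameter, 150 mm tall; 0.22 kg. Origin: centre of its underside; z up. Loose; starts in the caddy on the other side of the box of staples from the can.
- glue: Small glue bottle with a rounded green cap, upright, 34 mm (its own x) by 40 mm (its own y), 106 mm tall, 0.08 kg. Origin: centre of its underside; z up. Loose; starts in the caddy in front of the box of staples (on the robot's side).
- staples: Small red carton of staples, 62 mm (its own x) by 48 mm (its own y), 26 mm high, 0.12 kg. Origin: centre of its underside; z up. Loose; lies flat at the back of the caddy in the middle, about 10 mm from its neighbours, its x within 0.1 rad of the caddy's x.
- caddy: Grey open desk caddy, fixed, 180 (own x) by 240 mm (y), floor 6 mm thick; back wall (+x) 56 mm high, sides 24, front lip 16, walls 5 mm thick. Origin: centre of its underside; x points away from the robot. The staples lie near (40, 0) mm, can and tub near (40, 64) and (40, -64), the glue near (-37, 0) mm. A roll of black tape and a tally counter, up to 32 mm high, lie in its front corners.
- side_tray: Long shallow pale metal tray, fixed, outer 268 mm (its own x) by 104 mm (its own y), floor 4 mm thick, rim 4 mm thick and 12 mm high: the side area. Origin: centre of its underside at table level; its x is the long axis, pointing roughly away from the robot. It stands on the left or on the right of the caddy. Room for the three upright things in a row, about 85 mm apart.
- refill_tray: Small shallow wooden tray, fixed, outer 104 mm (its own x) by 90 mm (its own y), inside 96 by 82 mm, floor 4 mm thick, rim 12 mm high. Origin: centre of its underside at table level. It stands on the other side of the caddy from the metal tray; the box of staples goes into it.
Mind the look-alikes: they are no part of the job. Of the things that look like the refill_tray, take the one that is nearest to the robot's base at the start.

How it is judged:
By the outcome, as a careful person would: the job done as asked, in the order asked, and still so for the second after the job is handed in, with the robot touching nothing.
It also fails if it takes over 144 s, if anything falls off the work surface, if the arm or the gripper's body presses on something with over 40 N, if the wrist force passes 120 N, or if a joint passes its speed limit or range.

ROBOT

A 6-joint arm with a two-finger parallel gripper is mounted at the origin on a cart in front of the work surface, level with it; the furniture and walls round the work are solid. World frame = base frame: x ahead of the robot, y to its left, z up, the work surface at z = 0. Lengths are in mm, angles in rad, forces in N, time in s.
With the tool pointing down it reaches from about 350 to 875 mm from the base axis. Payload 4.2 kg.
Tool frame: the origin (TCP) lies midway between the tips of the shut fingers; the grasp point (between the pads) lies 19 mm behind it; z points along the fingers, y is the line along which they close (so a half turn about z gives the same grasp; the last joint's range is limited). The gripper opens to 85 mm and grips with 20 to 120 N. Pads are 22 mm wide; open, the fingers measure 114 mm over their backs; the gripper's body (76 mm by 85 mm) begins 54 mm behind the grasp point. The pads swing forward as they close: fully open they stand 13 mm farther back than shut.
Start: joints at [-0.979, 0.385, 0.008, 0, -1.194, -0.259], TCP at [204.197, -590.68, 231.312] pointing down, gripper open.
Joint ranges: [-3.14, 3.14], [-1.21, 2.06], [-1.07, 1.41], [-3.16, 2.05], [-2.99, -0.16], [-3.1, 3.1]. Speed limits (rad/s): [2.79, 2.79, 3.14, 3.14, 3.14, 3.14].

INTERFACE

Orientations are given as a unit quaternion [x, y, z, w].
In Python, from bench import sensors, get_image, camera_params, job_done gives the robot as it stands.
- The arm moves only by the tool servo_tool, never from a script. Its argument "motion" is a list of rows, each an object with "travel": the shift along the tool's x, y, z as a fraction of full scale, a list of three; "rot": the turn, a rotation vector about the tool's x, y, z as a fraction of full scale, a list of three; "hand": the opening, from 0 (shut) to 1 (fully open). In form: [{"travel": [x, y, z], "rot": [wx, wy, wz], "hand": hand}, ...]. A call has 1 to 10 rows; each row shifts and turns the commanded pose from where the row before left it, along the tool's axes as they then stand; what a row does not reach is not made up. Full scale, the value 1, is 25 cm for a shift and 360 degrees for a turn. A row lasts 1/12 s, in which the tool goes at most 41.7 mm and 7.16 degrees, less where a joint would pass 70% of its speed; a pose out of reach is approached as far as the arm can. A call with a number of a shift or a turn outside -1 to 1 is refused whole. A call with a gripper value outside its range is refused whole. The fingers move at their own pace and stop on an object; the grip force is fixed at half the most. Time passes only in rows, so rows that do not move let the fingers close. It gives the time, the measured TCP pose, the force, the opening and the grip force at its end, in the units of the state.
- sensors.read_state(): the state, without advancing time (a new reading comes with each control period).
- get_image(name): name is "scene" or "top" or "wrist"; returns (picture, depth): 384x512x3 uint8, red, green, blue; 384x512 float32, mm along the optical axis (not along the pixel's ray), 0 where there is no reading.
- camera_params(name): a dict with "camera_matrix" (3x3 intrinsics, pixels), "R" (3x3) and "t" (3): a world point X has camera coordinates R X + t; the wrist camera has in their place "mount" (4x4, takes a point from camera to tool coordinates, whose origin is the TCP and whose axes are the flange's). Camera axes: x right, y down, z forward; pixel columns grow to the right and rows downward; lengths in mm; the calibration is good to about 2 mm. A picture is of the moment at which its call begins: read the wrist's pose just before it. camera_params takes no time and is no camera call.
- job_done(): hands the job in; it is judged then, once.
The state is a dict: "clock": time; "joints": joint angles; "joint_vel": joint speeds; "joint_efforts": joint torques, N m; "position": TCP position; "ee_rot": TCP orientation; "contact_force": force on the tool from outside, world axes, zero at the start; "wrist_torque": the same for the moment, N m; "gripper_width": finger opening in mm; "grasp_force": force on a finger pad.
Only numpy, scipy, OpenCV 4.12 (cv2) and the standard library are available. Lean on these libraries where they do the work, as an engineer would, in place of code of your own. Each camera call takes 0.05 s, during which the arm holds its last target. There are 200 camera calls.

## Working session

There is one attempt and no reset: what is moved stays moved. The work goes in short steps, Python scripts to look and compute and a tool call to move; the robot and the scene stay as the last step left them, time stands still between calls to the robot, and variables do not carry over. Pictures are saved under pics/ and viewed, at most 14 in all, crops included, and the job is handed in when it is done.

Besides the shell and the picture viewer there is one more tool, called after "Request:" as name([rows], argument=value, ...), one row to a line, values as JSON. servo_tool: Moves the arm, as the interface text tells. Its arguments: {"type":"object","properties":{"motion":{"type":"array"}},"required":["motion"]}

```bash
mkdir -p pics; ls; cat > h.py <<'E'
import numpy as np, cv2
from bench import sensors, get_image, camera_params, job_done
from scipy.spatial.transform import Rotation as R
def cloud(name):
    st=sensors.read_state(); im,d=get_image(name); p=camera_params(name); K=np.array(p["camera_matrix"])
    v,u=np.mgrid[:384,:512]; c=np.stack([(u-K[0,2])/K[0,0]*d,(v-K[1,2])/K[1,1]*d,d],-1)
    if name=="wrist":
        M=np.array(p["mount"]); c=c@M[:3,:3].T+M[:3,3]
        W=c@R.from_quat(st["ee_rot"]).as_matrix().T+np.array(st["position"])
    else: W=(c-np.array(p["t"]))@np.array(p["R"])
    W[d==0]=np.nan
    return im,W,st
def save(n,im,s=1.5): cv2.imwrite("pics/"+n,cv2.resize(im[...,::-1],None,fx=s,fy=s))
E
python3 - <<'E'
from h import *
for n in("top","scene"):
    im,W,st=cloud(n); save(n+".png",im); np.save(n+".npy",W); np.save(n+"_im.npy",im)
print(st)
print(camera_params("wrist"))
E
```

```text
pics
{'clock': 0.05, 'joints': array([-9.79390238e-01,  3.85557141e-01,  6.69432935e-03, -5.20151683e-04,
       -1.19400134e+00, -2.58595097e-01]), 'joint_vel': array([ 0.00105995, -0.00248813,  0.00078066, -0.000935  ,  0.00058512,
       -0.00015145]), 'joint_efforts': array([-1.05566283e-03, -3.93677545e+01,  1.89161789e+01,  4.20563087e+00,
       -2.32209321e-03,  6.11729206e-06]), 'position': array([ 204.0333451 , -590.16823551,  230.24489522]), 'ee_rot': array([-1.65543864e-01,  9.86201856e-01,  1.04160522e-03, -2.06076842e-04]), 'contact_force': array([-0.67150445,  0.37483494, -1.00922622]), 'wrist_torque': array([ 0.00332564,  0.02844479, -0.00230378]), 'grasp_force': 0.0, 'gripper_width': 85.3147714938369}
{'camera_matrix': array([[290.69415251,   0.        , 254.17290221],
       [  0.        , 290.69415251, 188.05881498],
       [  0.        ,   0.        ,   1.        ]]), 'mount': array([[ 7.48381511e-04, -9.58108077e-01, -2.86405923e-01,
         7.21980274e+01],
       [ 9.99999332e-01,  4.64753418e-04,  1.05827772e-03,
        -6.86086449e-01],
       [-8.80836300e-04, -2.86406524e-01,  9.58107785e-01,
        -1.41646124e+02],
       [ 0.00000000e+00,  0.00000000e+00,  0.00000000e+00,
         1.00000000e+00]])}
```

View pics/top.png

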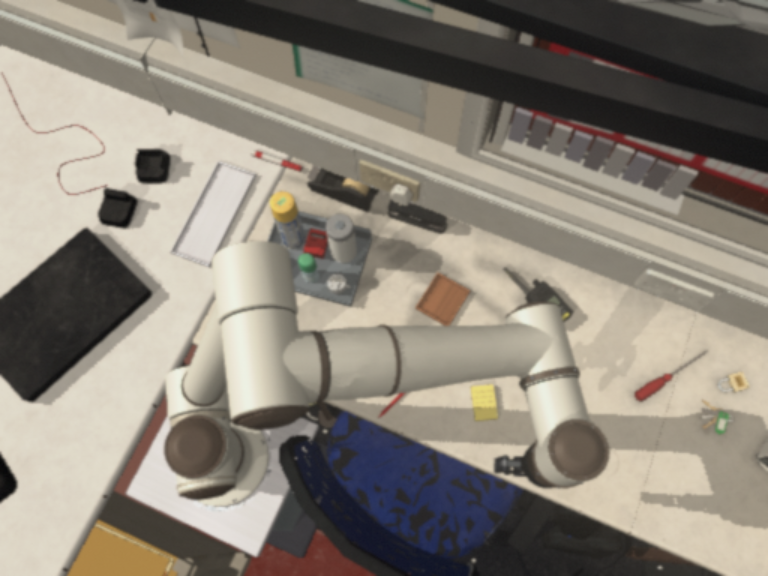

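View pics/scene.png

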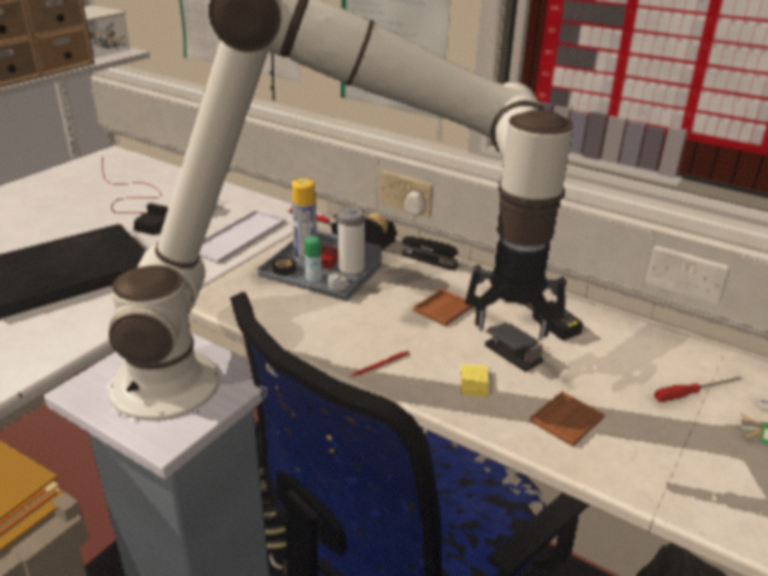

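The top view shows the spray can (284,205), staples (315,241), tub (341,235), glue (307,264), metal tray (215,213) and a wooden tray (443,299). The scene view adds a second wooden tray at (567,417), hidden under the arm in the top view. Candidates for refill_tray are therefore scene (441,306) and (567,417). I'll measure their distances from the base.

```bash
python3 - <<'E'
from h import *
T=np.load("top.npy");S=np.load("scene.npy");ti=np.load("top_im.npy");si=np.load("scene_im.npy")
def at(W,x,y):
    x=int(x/1.5);y=int(y/1.5); return np.nanmedian(W[y-1:y+2,x-1:x+2].reshape(-1,3),0).round(1)
for n,p in dict(spray=(284,200),staples=(315,241),tub=(341,225),glue=(307,262),mt=(215,213),wood=(443,299)).items(): print(n,at(T,*p))
for n,p in dict(wood1=(441,306),wood2=(567,417),mt=(243,236)).items(): print("s",n,at(S,*p))
# wood
for nm,W,im in(("top",T,ti),("scene",S,si)):
    h=cv2.cvtColor(im,cv2.COLOR_RGB2HSV)
    m=((h[...,0]<16)&(h[...,1]>100)&(h[...,2]>60)&(abs(W[...,2])<25)).astype(np.uint8)
    n,l,s,c=cv2.connectedComponentsWithStats(m)
    for i in range(1,n):
        if s[i,4]>200:
            P=W[l==i]; r=cv2.minAreaRect(P[:,:2].astype(np.float32)); print(nm,"wood",c[i]*1.5,s[i,4],np.round(r[0],1),np.round(r[1],1),r[2],np.nanmedian(P[:,2]).round(1),"dist",np.hypot(*r[0]).round())
def circ(W,zlo,zhi,x0,x1,y0,y1):
    P=W.reshape(-1,3); q=(P[:,2]>zlo)&(P[:,2]<zhi)&(P[:,0]>x0)&(P[:,0]<x1)&(P[:,1]>y0)&(P[:,1]<y1); P=P[q]
    if len(P)<4:return None
    c,r=cv2.minEnclosingCircle(P[:,:2].astype(np.float32)); return len(P),np.round(c,1),round(r,1),np.median(P[:,2]).round(1)
s=at(T,284,200); print("spray",circ(T,175,220,s[0]-60,s[0]+60,s[1]-60,s[1]+60))
s=at(T,341,225); print("tub",circ(T,140,165,s[0]-60,s[0]+60,s[1]-60,s[1]+60))
s=at(T,307,262); print("glue",circ(T,85,112,s[0]-30,s[0]+30,s[1]-30,s[1]+30))
h=cv2.cvtColor(ti,cv2.COLOR_RGB2HSV); 
u0,v0=315/1.5,241/1.5
m=np.zeros(h.shape[:2],bool); m[int(v0)-14:int(v0)+14,int(u0)-14:int(u0)+14]=1
m&=((h[...,0]<8)|(h[...,0]>172))&(h[...,1]>120); P=T[m];print("staples",m.sum(),cv2.minAreaRect(P[:,:2].astype(np.float32)),np.nanmedian(P[:,2]))
a=(slice(90,215),slice(100,330)); save("crop.png",ti[a],3.4)
E
```

```text
spray [535.7  82.3 205.7]
staples [540.   29.2  33.2]
tub [548.  -44.  159.9]
glue [456.2   2.4 109.2]
mt [516.6 294.7   5.7]
wood [ 532.1 -304.1    2.2]
s wood1 [ 528.  -301.5    4.9]
s wood2 [ 340.7 -667.5    4.7]
s mt [518.9 280.6   5. ]
top wood [442.40875371 299.06973294] 674 [ 529.3 -304.6] [ 86.2 105.2] 82.04130554199219 4.4 dist 611.0
scene wood [442.16729323 306.32142857] 532 [ 527.3 -305.9] [ 93.5 112.9] 82.01520538330078 5.7 dist 610.0
scene wood [566.16719243 417.78391167] 951 [ 339.1 -666.9] [ 91.5 111.1] 77.7670669555664 5.2 dist 748.0
spray (254, array([531.1,  84.4]), 28.6, np.float64(201.1))
tub (271, array([547.8, -40.8]), 31.4, np.float64(155.4))
glue (91, array([462. ,   5.6]), 20.2, np.float64(106.6))
staples 177 ((534.6211547851562, 25.14250946044922), (60.07564926147461, 47.51779556274414), 11.738296508789062) 31.994568831469437
```

View pics/crop.png

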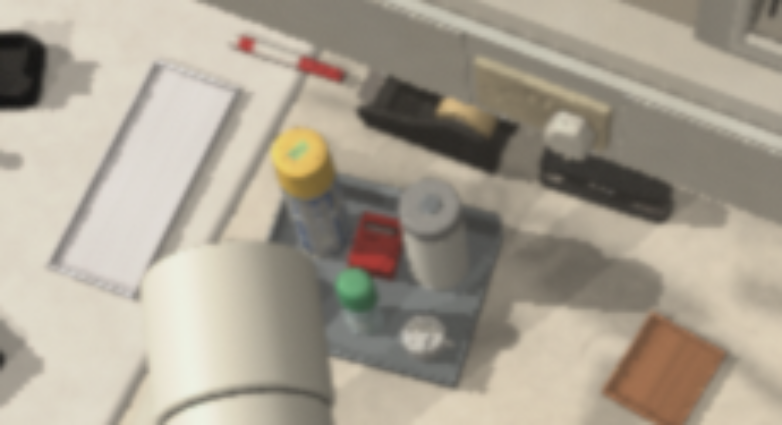

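Two wooden trays were found. The one at world (528,-305), 610 mm from the base, is nearer than the look-alike at (340,-667), 748 mm away, so it is the refill_tray, and the crop confirms it at (665,370). The can, tub, glue and staples are clearly identified as well. Next I'll measure the metal tray and work out the first move.

```bash
cat >> h.py <<'E'
def yaw(st):
    x=-R.from_quat(st["ee_rot"]).as_matrix()[:,0]; return np.arctan2(x[1],x[0])
def plan(*tg):
    """targets (x,y,z,yaw): prints per-leg total rot z fraction and tool travel fraction"""
    st=sensors.read_state(); p=np.array(st["position"]); a=yaw(st); print("at",p.round(1),"yaw",a.round(3),"t",round(st["clock"],2),"w",round(st["gripper_width"],1))
    for t in tg:
        d=np.array(t[:3])-p; da=t[3]-a; a2=t[3]
        x=np.array([-np.cos(a2),-np.sin(a2)]); y=np.array([-np.sin(a2),np.cos(a2)])
        f=np.array([d[:2]@x,d[:2]@y,-d[2]])/250
        print("->",t,"rot",round(-da/2/np.pi,4),"travel",f.round(4),"n",round(np.linalg.norm(f)/.1667,1)); p=np.array(t[:3]);a=a2
E
python3 - <<'E'
from h import *
T=np.load("top.npy");ti=np.load("top_im.npy")
x,y=[np.array(v) for v in ((160,240,135,50),(62,92,298,265))]
poly=np.stack([x/3.4+100,y/3.4+90],-1).astype(np.int32)
W=[T[b-1:b+2,a-1:a+2].reshape(-1,3).mean(0) for a,b in poly]; W=np.array(W); print(W.round(1))
print("center",W.mean(0), "len",np.linalg.norm((W[0]+W[1]-W[2]-W[3])/2),"yaw",np.arctan2(*((W[0]+W[1]-W[2]-W[3])[[1,0]])))
m=np.zeros(ti.shape[:2],np.uint8);cv2.fillPoly(m,[poly],1);P=T[m>0];P=P[abs(P[:,2]-8)<14]
print(cv2.minAreaRect(P[:,:2].astype(np.float32)))
plan((470,20,275,.13))
E
```

```text
[[648.5 349.2   6.2]
 [650.1 252.5   2.6]
 [386.9 242.5   5.9]
 [384.7 343.3   8.9]]
center [517.54491941 296.86614259   5.90074584] len 263.56152966095334 yaw 0.030270315471421762
((516.9041137695312, 297.94927978515625), (269.9478759765625, 107.66824340820312), 2.880441427230835)
at [ 204.  -590.2  230.3] yaw 0.333 t 0.1 w 85.6
-> (470, 20, 275, 0.13) rot 0.0323 travel [-1.3713  2.2823 -0.1787] n 16.0
```

Request:
servo_tool([
  {"travel":[0,0,-0.08],"rot":[0,0,0.0162],"hand":1},
  {"travel":[0,0,-0.08],"rot":[0,0,0.0161],"hand":1},
  {"travel":[-0.08,0.134,0],"rot":[0,0,0],"hand":1},
  {"travel":[-0.08,0.134,0],"rot":[0,0,0],"hand":1},
  {"travel":[-0.08,0.134,0],"rot":[0,0,0],"hand":1},
  {"travel":[-0.08,0.134,0],"rot":[0,0,0],"hand":1},
  {"travel":[-0.08,0.134,0],"rot":[0,0,0],"hand":1},
  {"travel":[-0.08,0.134,0],"rot":[0,0,0],"hand":1},
  {"travel":[-0.08,0.134,0],"rot":[0,0,0],"hand":1},
  {"travel":[-0.08,0.134,0],"rot":[0,0,0],"hand":1},
])

```text
clock: 0.93
position: [328.2, -302.3, 271.1]
ee_rot: [-0.065, 0.998, 0.0, -0.0]
contact_force: [0.5, -0.5, 0.6]
gripper_width: 85.5
grasp_force: 0.0
```

Request:
servo_tool([
  {"travel":[-0.08,0.134,0],"rot":[0,0,0],"hand":1},
  {"travel":[-0.08,0.134,0],"rot":[0,0,0],"hand":1},
  {"travel":[-0.08,0.134,0],"rot":[0,0,0],"hand":1},
  {"travel":[-0.08,0.134,0],"rot":[0,0,0],"hand":1},
  {"travel":[-0.08,0.134,0],"rot":[0,0,0],"hand":1},
  {"travel":[-0.08,0.134,0],"rot":[0,0,0],"hand":1},
  {"travel":[-0.08,0.134,0],"rot":[0,0,0],"hand":1},
  {"travel":[-0.08,0.134,0],"rot":[0,0,0],"hand":1},
  {"travel":[-0.08,0.134,0],"rot":[0,0,0],"hand":1},
  {"travel":[0,0,0],"rot":[0,0,0],"hand":1},
])

```text
clock: 1.77
position: [469.8, 22.7, 270.7]
ee_rot: [-0.068, 0.998, 0.0, 0.0]
contact_force: [0.3, 0.3, 0.9]
gripper_width: 85.1
grasp_force: 0.0
```

```bash
python3 - <<'E'
from h import *
plan((531,84.5,275,.13))
im,W,st=cloud("wrist"); save("w1.png",im); np.save("w1.npy",W); np.save("w1_im.npy",im)
def circ(zlo,zhi,x0,y0,r=60):
    P=W.reshape(-1,3); q=(P[:,2]>zlo)&(P[:,2]<zhi)&(np.hypot(P[:,0]-x0,P[:,1]-y0)<r); P=P[q]
    c,r=cv2.minEnclosingCircle(P[:,:2].astype(np.float32)); return len(P),np.round(c,1),round(r,1),np.median(P[:,2]).round(1)
print("spray",circ(185,210,531,84),"tub",circ(145,162,548,-41),"glue",circ(85,112,462,6,40))
h=cv2.cvtColor(im,cv2.COLOR_RGB2HSV)
m=((h[...,0]<8)|(h[...,0]>172))&(h[...,1]>120)&(np.hypot(W[...,0]-536,W[...,1]-25)<50)&(W[...,2]>27)
P=W[m];print("staples",m.sum(),cv2.minAreaRect(P[:,:2].astype(np.float32)),np.nanmedian(P[:,2]))
E
```

```text
at [469.8  22.7 270.7] yaw 0.135 t 1.77 w 85.1
-> (531, 84.5, 275, 0.13) rot 0.0009 travel [-0.2749  0.2132 -0.0171] n 2.1
spray (2998, array([532.7,  85.2]), 27.2, np.float64(201.7)) tub (2285, array([549.1, -39.7]), 30.7, np.float64(154.9)) glue (957, array([460.7,   5.9]), 20.0, np.float64(108.9))
staples 1213 ((537.5048828125, 24.85451316833496), (60.50055694580078, 46.343833923339844), 10.479533195495605) 31.28106714355073
```

View pics/w1.png

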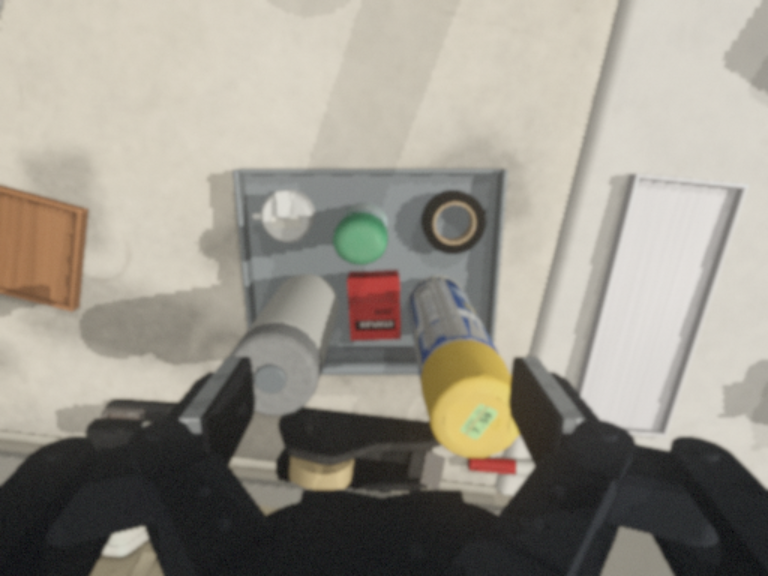

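The wrist view (rotated by half a turn) shows the tub at (270,370), can (475,400), staples (374,305), glue (360,238) and the metal tray (665,300). Its measurements agree with the top view. Going for the can.

Request:
servo_tool([
  {"travel":[-0.0933,0.0712,0],"rot":[0,0,0],"hand":1},
  {"travel":[-0.0933,0.0712,0],"rot":[0,0,0],"hand":1},
  {"travel":[-0.0933,0.0711,0],"rot":[0,0,0],"hand":1},
  {"travel":[0,0,0],"rot":[0,0,0],"hand":1},
  {"travel":[0,0,0.123],"rot":[0,0,0],"hand":1},
  {"travel":[0,0,0.123],"rot":[0,0,0],"hand":1},
  {"travel":[0,0,0.123],"rot":[0,0,0],"hand":1},
  {"travel":[0,0,0.08],"rot":[0,0,0],"hand":1},
  {"travel":[0,0,0.043],"rot":[0,0,0],"hand":1},
  {"travel":[0,0,0],"rot":[0,0,0],"hand":1},
])

```text
clock: 2.65
position: [527.5, 78.1, 145.2]
ee_rot: [-0.064, 0.998, -0.001, -0.004]
contact_force: [-0.1, 0.2, 1.2]
gripper_width: 85.9
grasp_force: 0.0
```

Request:
servo_tool([
  {"travel":[0,0,0],"rot":[0,0,0],"hand":0.6},
  {"travel":[0,0,0],"rot":[0,0,0],"hand":0.4},
  {"travel":[0,0,0],"rot":[0,0,0],"hand":0},
  {"travel":[0,0,0],"rot":[0,0,0],"hand":0},
  {"travel":[0,0,0],"rot":[0,0,0],"hand":0},
  {"travel":[0,0,0],"rot":[0,0,0],"hand":0},
  {"travel":[0,0,0],"rot":[0,0,0],"hand":0},
  {"travel":[0,0,0],"rot":[0,0,0],"hand":0},
])

```text
clock: 3.32
position: [531.3, 80.6, 150.0]
ee_rot: [-0.065, 0.998, 0.0, 0.002]
contact_force: [0.4, 1.6, 6.1]
gripper_width: 55.7
grasp_force: 60.6
```

```bash
python3 - <<'E'
from h import *
plan((532,85,218,.13),(605,300,218,.13),(605,300,147,.13))
E
```

```text
at [531.3  80.6 150. ] yaw 0.131 t 3.32 w 55.7
-> (532, 85, 218, 0.13) rot 0.0001 travel [-0.0052  0.017  -0.272 ] n 1.6
-> (605, 300, 218, 0.13) rot -0.0 travel [-0.401   0.8149  0.    ] n 5.4
-> (605, 300, 147, 0.13) rot -0.0 travel [0.    0.    0.284] n 1.7
```

Request:
servo_tool([
  {"travel":[0,0,-0.05],"rot":[0,0,0],"hand":0},
  {"travel":[0,0,-0.1],"rot":[0,0,0],"hand":0},
  {"travel":[0,0,-0.12],"rot":[0,0,0],"hand":0},
  {"travel":[-0.04,0.08,0],"rot":[0,0,0],"hand":0},
  {"travel":[-0.06,0.125,0],"rot":[0,0,0],"hand":0},
  {"travel":[-0.065,0.13,0],"rot":[0,0,0],"hand":0},
  {"travel":[-0.065,0.13,0],"rot":[0,0,0],"hand":0},
  {"travel":[-0.065,0.13,0],"rot":[0,0,0],"hand":0},
  {"travel":[-0.06,0.12,0],"rot":[0,0,0],"hand":0},
  {"travel":[-0.05,0.11,0],"rot":[0,0,0],"hand":0},
])

```text
clock: 4.15
position: [603.3, 299.1, 214.0]
ee_rot: [-0.065, 0.998, -0.001, -0.002]
contact_force: [-0.0, 0.2, -2.7]
gripper_width: 55.7
grasp_force: 61.2
```

Request:
servo_tool([
  {"travel":[0,0,0],"rot":[0,0,0],"hand":0},
  {"travel":[0,0,0],"rot":[0,0,0],"hand":0},
  {"travel":[0,0,0],"rot":[0,0,0],"hand":0},
  {"travel":[0,0,0],"rot":[0,0,0],"hand":0},
])

```text
clock: 4.48
position: [603.1, 296.5, 215.2]
ee_rot: [-0.064, 0.998, -0.001, -0.001]
contact_force: [0.8, -0.9, -2.5]
gripper_width: 55.6
grasp_force: 61.8
```

```bash
python3 - <<'E'
from h import *
plan((605,300,149,.13),(605,300,270,.13),(548,-40,270,.13))
im,W,st=cloud("wrist"); save("w2.png",im,1)
E
```

```text
at [603.1 296.5 215.2] yaw 0.129 t 4.48 w 55.6
-> (605, 300, 149, 0.13) rot -0.0002 travel [-0.0092  0.013   0.2648] n 1.6
-> (605, 300, 270, 0.13) rot -0.0 travel [ 0.     0.    -0.484] n 2.9
-> (548, -40, 270, 0.13) rot -0.0 travel [ 0.4024 -1.319   0.    ] n 8.3
```

View pics/w2.png

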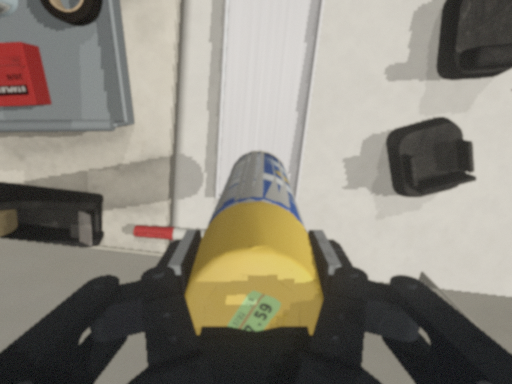

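The can hangs upright over the far end of the metal tray, centred between the rims (265,180). Lowering and releasing it.

Request:
servo_tool([
  {"travel":[0,0.005,0.08],"rot":[0,0,0],"hand":0},
  {"travel":[0,0.005,0.1],"rot":[0,0,0],"hand":0},
  {"travel":[0,0,0.05],"rot":[0,0,0],"hand":0},
  {"travel":[0,0,0.02],"rot":[0,0,0],"hand":0},
  {"travel":[0,0,0.01],"rot":[0,0,0],"hand":0},
  {"travel":[0,0,0.004],"rot":[0,0,0],"hand":0},
  {"travel":[0,0,0],"rot":[0,0,0],"hand":0},
  {"travel":[0,0,0],"rot":[0,0,0],"hand":0},
])

```text
clock: 5.2
position: [604.1, 300.4, 151.3]
ee_rot: [-0.065, 0.998, 0.001, 0.001]
contact_force: [-0.8, 0.1, -3.1]
gripper_width: 55.9
grasp_force: 61.6
```

```bash
python3 - <<'E'
from h import *
plan((605,300,149,.13)); print(sensors.read_state()["contact_force"])
E
```

```text
at [604.1 300.4 151.3] yaw 0.13 t 5.2 w 55.9
-> (605, 300, 149, 0.13) rot -0.0 travel [-0.0034 -0.0019  0.0092] n 0.1
[-0.75549218  0.07914092 -3.06084392]
```

Request:
servo_tool([
  {"travel":[0,0,0.006],"rot":[0,0,0],"hand":0},
  {"travel":[0,0,0.006],"rot":[0,0,0],"hand":0},
  {"travel":[0,0,0],"rot":[0,0,0],"hand":0},
  {"travel":[0,0,0],"rot":[0,0,0],"hand":0},
])

```text
clock: 5.53
position: [604.1, 300.6, 148.1]
ee_rot: [-0.065, 0.998, 0.0, 0.001]
contact_force: [-0.4, 0.1, 1.5]
gripper_width: 55.6
grasp_force: 62.0
```

Request:
servo_tool([
  {"travel":[0,0,0],"rot":[0,0,0],"hand":1},
  {"travel":[0,0,0],"rot":[0,0,0],"hand":1},
  {"travel":[0,0,0],"rot":[0,0,0],"hand":1},
  {"travel":[0,0,0],"rot":[0,0,0],"hand":1},
  {"travel":[0,0,0],"rot":[0,0,0],"hand":1},
  {"travel":[0,0,-0.04],"rot":[0,0,0],"hand":1},
  {"travel":[0,0,-0.13],"rot":[0,0,0],"hand":1},
  {"travel":[0,0,-0.16],"rot":[0,0,0],"hand":1},
  {"travel":[0,0,-0.15],"rot":[0,0,0],"hand":1},
  {"travel":[0,0,0],"rot":[0,0,0],"hand":1},
])

```text
clock: 6.37
position: [607.2, 301.5, 278.2]
ee_rot: [-0.065, 0.998, 0.004, 0.009]
contact_force: [1.5, -0.1, 2.0]
gripper_width: 85.6
grasp_force: 0.0
```

Request:
servo_tool([
  {"travel":[0.045,-0.145,0],"rot":[0,0,0],"hand":1},
  {"travel":[0.045,-0.145,0],"rot":[0,0,0],"hand":1},
  {"travel":[0.045,-0.145,0],"rot":[0,0,0],"hand":1},
  {"travel":[0.045,-0.145,0],"rot":[0,0,0],"hand":1},
  {"travel":[0.045,-0.145,0],"rot":[0,0,0],"hand":1},
  {"travel":[0.045,-0.145,0],"rot":[0,0,0],"hand":1},
  {"travel":[0.045,-0.145,0],"rot":[0,0,0],"hand":1},
  {"travel":[0.045,-0.145,0],"rot":[0,0,0],"hand":1},
  {"travel":[0.04,-0.145,0],"rot":[0,0,0],"hand":1},
  {"travel":[0,0,0],"rot":[0,0,0],"hand":1},
])

```text
clock: 7.2
position: [545.1, -41.2, 268.0]
ee_rot: [-0.062, 0.998, -0.0, 0.0]
contact_force: [0.1, 1.2, -0.2]
gripper_width: 85.3
grasp_force: 0.0
```

Request:
servo_tool([
  {"travel":[0,0,0.05],"rot":[0,0,0],"hand":1},
  {"travel":[0,0,0],"rot":[0,0,0],"hand":1},
  {"travel":[0,0,0],"rot":[0,0,0],"hand":1},
  {"travel":[0,0,0],"rot":[0,0,0],"hand":1},
])

```text
clock: 7.53
position: [546.8, -35.9, 254.9]
ee_rot: [-0.065, 0.998, -0.0, 0.0]
contact_force: [1.1, -0.1, -0.7]
gripper_width: 85.2
grasp_force: 0.0
```

```bash
cat >> h.py <<'E'
def circ(W,zlo,zhi,x0,y0,r=60):
    P=W.reshape(-1,3); q=(P[:,2]>zlo)&(P[:,2]<zhi)&(np.hypot(P[:,0]-x0,P[:,1]-y0)<r); P=P[q]
    if len(P)<5: return None
    c,r=cv2.minEnclosingCircle(P[:,:2].astype(np.float32)); return len(P),np.round(c,1),round(r,1),np.median(P[:,2]).round(1)
E
python3 - <<'E'
from h import *
plan((548.5,-40.3,107,.13))
im,W,st=cloud("top"); print("spray",circ(W,185,215,605,300),"tub",circ(W,146,162,548,-41))
E
```

```text
at [546.8 -35.9 254.9] yaw 0.131 t 7.53 w 85.2
-> (548.5, -40.3, 107, 0.13) rot 0.0001 travel [-0.0043 -0.0182  0.5917] n 3.6
spray None tub (249, array([547.7, -40.4]), 32.0, np.float64(155.8))
```

Request:
servo_tool([
  {"travel":[-0.0043,-0.0182,0.05],"rot":[0,0,0],"hand":1},
  {"travel":[0,0,0.14],"rot":[0,0,0],"hand":1},
  {"travel":[0,0,0.14],"rot":[0,0,0],"hand":1},
  {"travel":[0,0,0.14],"rot":[0,0,0],"hand":1},
  {"travel":[0,0,0.08],"rot":[0,0,0],"hand":1},
  {"travel":[0,0,0.04],"rot":[0,0,0],"hand":1},
  {"travel":[0,0,0],"rot":[0,0,0],"hand":1},
  {"travel":[0,0,0],"rot":[0,0,0],"hand":0.6},
  {"travel":[0,0,0],"rot":[0,0,0],"hand":0.4},
  {"travel":[0,0,0],"rot":[0,0,0],"hand":0},
])

```text
clock: 8.42
position: [550.1, -40.3, 109.3]
ee_rot: [-0.065, 0.998, 0.0, 0.003]
contact_force: [0.4, 0.3, -0.9]
gripper_width: 60.9
grasp_force: 65.1
```

Request:
servo_tool([
  {"travel":[0,0,0],"rot":[0,0,0],"hand":0},
  {"travel":[0,0,0],"rot":[0,0,0],"hand":0},
  {"travel":[0,0,0],"rot":[0,0,0],"hand":0},
  {"travel":[0,0,0],"rot":[0,0,0],"hand":0},
])

```text
clock: 8.75
position: [550.2, -40.3, 109.3]
ee_rot: [-0.065, 0.998, 0.0, 0.003]
contact_force: [0.3, 0.5, 6.4]
gripper_width: 60.9
grasp_force: 65.8
```

```bash
python3 - <<'E'
from h import *
plan((548,-40,175,.13),(517,297,175,.13),(517,297,107,.13))
im,W,st=cloud("top"); save("t2.png",im); print(circ(W,150,230,605,300))
E
```

```text
at [550.2 -40.3 109.3] yaw 0.131 t 8.75 w 60.9
-> (548, -40, 175, 0.13) rot 0.0001 travel [ 0.0087  0.0024 -0.2629] n 1.6
-> (517, 297, 175, 0.13) rot -0.0 travel [-0.0518  1.3527  0.    ] n 8.1
-> (517, 297, 107, 0.13) rot -0.0 travel [0.    0.    0.272] n 1.6
(127, array([603.6, 306.2]), 27.7, np.float64(200.6))
```

View pics/t2.png

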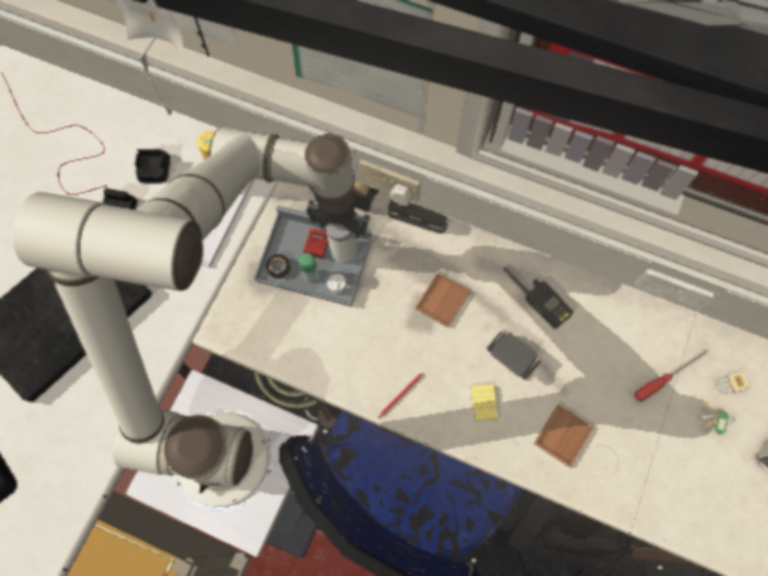

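The can stands in the metal tray at (207,140) and the gripper holds the tub (340,205). Carrying the tub to the middle of the tray.

Request:
servo_tool([
  {"travel":[0,0,-0.05],"rot":[0,0,0],"hand":0},
  {"travel":[0,0,-0.1],"rot":[0,0,0],"hand":0},
  {"travel":[0,0.04,-0.12],"rot":[0,0,0],"hand":0},
  {"travel":[0,0.1,0],"rot":[0,0,0],"hand":0},
  {"travel":[-0.005,0.15,0],"rot":[0,0,0],"hand":0},
  {"travel":[-0.005,0.15,0],"rot":[0,0,0],"hand":0},
  {"travel":[-0.005,0.15,0],"rot":[0,0,0],"hand":0},
  {"travel":[-0.005,0.15,0],"rot":[0,0,0],"hand":0},
  {"travel":[-0.005,0.15,0],"rot":[0,0,0],"hand":0},
  {"travel":[-0.002,0.15,0],"rot":[0,0,0],"hand":0},
])

```text
clock: 9.63
position: [520.2, 219.5, 174.2]
ee_rot: [-0.065, 0.998, 0.0, -0.0]
contact_force: [0.2, -0.3, -1.8]
gripper_width: 61.0
grasp_force: 65.6
```

Request:
servo_tool([
  {"travel":[0,0.14,0],"rot":[0,0,0],"hand":0},
  {"travel":[0,0.117,0],"rot":[0,0,0],"hand":0},
  {"travel":[0,0.06,0],"rot":[0,0,0],"hand":0},
  {"travel":[0,0,0],"rot":[0,0,0],"hand":0},
  {"travel":[0,0,0],"rot":[0,0,0],"hand":0},
  {"travel":[0,0,0],"rot":[0,0,0],"hand":0},
  {"travel":[0,0,0],"rot":[0,0,0],"hand":0},
  {"travel":[0,0,0],"rot":[0,0,0],"hand":0},
])

```text
clock: 10.3
position: [511.1, 295.3, 174.4]
ee_rot: [-0.064, 0.998, -0.0, -0.0]
contact_force: [0.3, 0.6, -2.2]
gripper_width: 60.7
grasp_force: 65.7
```

```bash
python3 - <<'E'
from h import *
plan((513,297,107.3,.13)); print(sensors.read_state()["contact_force"])
E
```

```text
at [511.1 295.3 174.4] yaw 0.128 t 10.3 w 60.7
-> (513, 297, 107.3, 0.13) rot -0.0003 travel [-0.0084  0.0059  0.2684] n 1.6
[ 0.25297454  0.57279568 -2.21779588]
```

Request:
servo_tool([
  {"travel":[0,0.004,0.08],"rot":[0,0,0],"hand":0},
  {"travel":[0,0,0.1],"rot":[0,0,0],"hand":0},
  {"travel":[0,0,0.05],"rot":[0,0,0],"hand":0},
  {"travel":[0,0,0.025],"rot":[0,0,0],"hand":0},
  {"travel":[0,0,0.01],"rot":[0,0,0],"hand":0},
  {"travel":[0,0,0.008],"rot":[0,0,0],"hand":0},
  {"travel":[0,0,0],"rot":[0,0,0],"hand":0},
  {"travel":[0,0,0],"rot":[0,0,0],"hand":0},
  {"travel":[0,0,0],"rot":[0,0,0],"hand":0},
])

```text
clock: 11.05
position: [511.7, 298.1, 107.3]
ee_rot: [-0.065, 0.998, 0.001, 0.001]
contact_force: [0.7, -0.5, 1.3]
gripper_width: 60.7
grasp_force: 66.0
```

Request:
servo_tool([
  {"travel":[0,0,0],"rot":[0,0,0],"hand":1},
  {"travel":[0,0,0],"rot":[0,0,0],"hand":1},
  {"travel":[0,0,0],"rot":[0,0,0],"hand":1},
  {"travel":[0,0,0],"rot":[0,0,0],"hand":1},
  {"travel":[0,0,0],"rot":[0,0,0],"hand":1},
  {"travel":[0,0,-0.04],"rot":[0,0,0],"hand":1},
  {"travel":[0,0,-0.13],"rot":[0,0,0],"hand":1},
  {"travel":[0,0,-0.14],"rot":[0,0,0],"hand":1},
  {"travel":[0,0,-0.05],"rot":[0,0,0],"hand":1},
  {"travel":[0,0,0],"rot":[0,0,0],"hand":1},
])

```text
clock: 11.88
position: [512.9, 299.1, 201.7]
ee_rot: [-0.065, 0.998, 0.003, 0.004]
contact_force: [0.0, 0.0, 0.5]
gripper_width: 85.4
grasp_force: 0.0
```

```bash
python3 - <<'E'
from h import *
plan((461,5.7,200,.13))
im,W,st=cloud("wrist"); print(circ(W,110,165,511,296),circ(W,180,215,604,300))
E
```

```text
at [512.9 299.1 201.7] yaw 0.131 t 11.88 w 85.4
-> (461, 5.7, 200, 0.13) rot 0.0001 travel [ 0.3581 -1.137   0.0068] n 7.2
(6116, array([511.2, 298.4]), 31.0, np.float64(152.9)) (628, array([588.9, 303.4]), 20.5, np.float64(185.1))
```

Request:
servo_tool([
  {"travel":[0.044,-0.14,0],"rot":[0,0,0],"hand":1},
  {"travel":[0.044,-0.142,0],"rot":[0,0,0],"hand":1},
  {"travel":[0.044,-0.142,0],"rot":[0,0,0],"hand":1},
  {"travel":[0.044,-0.142,0],"rot":[0,0,0],"hand":1},
  {"travel":[0.044,-0.142,0],"rot":[0,0,0],"hand":1},
  {"travel":[0.044,-0.142,0],"rot":[0,0,0],"hand":1},
  {"travel":[0.044,-0.142,0],"rot":[0,0,0],"hand":1},
  {"travel":[0.046,-0.14,0],"rot":[0,0,0],"hand":1},
  {"travel":[0,0,0],"rot":[0,0,0],"hand":1},
  {"travel":[0,0,0],"rot":[0,0,0],"hand":1},
])

```text
clock: 12.77
position: [458.5, 3.7, 195.4]
ee_rot: [-0.063, 0.998, -0.0, -0.001]
contact_force: [0.4, 0.6, -0.1]
gripper_width: 85.4
grasp_force: 0.0
```

Request:
servo_tool([
  {"travel":[0,0,0],"rot":[0,0,0],"hand":1},
  {"travel":[0,0,0],"rot":[0,0,0],"hand":1},
  {"travel":[0,0,0],"rot":[0,0,0],"hand":1},
])

```text
clock: 13.02
position: [459.9, 6.4, 195.8]
ee_rot: [-0.066, 0.998, -0.0, -0.0]
contact_force: [0.1, -0.1, -0.2]
gripper_width: 85.2
grasp_force: 0.0
```

```bash
python3 - <<'E'
from h import *
plan((461,5.7,68,.13))
im,W,st=cloud("wrist"); save("w3.png",im,1); print(circ(W,60,115,461,6,40),circ(W,95,115,461,6,40),circ(W,50,85,461,6,40))
for z in range(30,115,8):
    P=W.reshape(-1,3);q=(abs(P[:,2]-z)<4)&(np.hypot(P[:,0]-461,P[:,1]-6)<30);P=P[q]
    if len(P)>5: print(z,P[:,:2].min(0).round(),P[:,:2].max(0).round())
E
```

```text
at [459.9   6.4 195.8] yaw 0.131 t 13.02 w 85.2
-> (461, 5.7, 68, 0.13) rot 0.0002 travel [-0.004  -0.0034  0.5112] n 3.1
(1786, array([459.9,   5.6]), 20.3, np.float64(108.3)) (1471, array([460.7,   5.6]), 19.5, np.float64(109.1)) (235, array([457.7,   5.3]), 19.7, np.float64(71.5))
30 [445. -13.] [462.  24.]
38 [446. -13.] [462.  22.]
46 [446. -10.] [454.  21.]
54 [445. -12.] [456.  21.]
62 [445. -11.] [454.  21.]
70 [445. -14.] [459.  23.]
78 [445. -13.] [456.  25.]
86 [445. -15.] [461.  26.]
94 [445. -14.] [461.  25.]
102 [445. -14.] [479.  25.]
110 [447. -12.] [477.  24.]
```

View pics/w3.png

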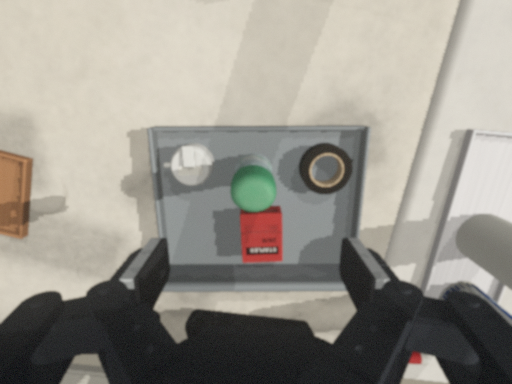

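The glue's green cap at (255,188) is between the open fingers' closing line. The staples (262,235) and empty caddy spots are clear. Gripping the glue.

Request:
servo_tool([
  {"travel":[-0.004,-0.003,0.05],"rot":[0,0,0],"hand":1},
  {"travel":[0,0,0.12],"rot":[0,0,0],"hand":1},
  {"travel":[0,0,0.14],"rot":[0,0,0],"hand":1},
  {"travel":[0,0,0.13],"rot":[0,0,0],"hand":1},
  {"travel":[0,0,0.08],"rot":[0,0,0],"hand":1},
  {"travel":[0,0,0.03],"rot":[0,0,0],"hand":1},
  {"travel":[0,0,0],"rot":[0,0,0],"hand":0.6},
  {"travel":[0,0,0],"rot":[0,0,0],"hand":0.5},
  {"travel":[0,0,0],"rot":[0,0,0],"hand":0.4},
  {"travel":[0,0,0],"rot":[0,0,0],"hand":0.2},
])

```text
clock: 13.9
position: [462.0, 5.4, 60.1]
ee_rot: [-0.065, 0.998, 0.0, 0.002]
contact_force: [-3.7, 2.6, 18.3]
gripper_width: 39.1
grasp_force: 27.8
```

Request:
servo_tool([
  {"travel":[0,0,0],"rot":[0,0,0],"hand":0.1},
  {"travel":[0,0,0],"rot":[0,0,0],"hand":0},
  {"travel":[0,0,0],"rot":[0,0,0],"hand":0},
  {"travel":[0,0,0],"rot":[0,0,0],"hand":0},
  {"travel":[0,0,0],"rot":[0,0,0],"hand":0},
  {"travel":[0,0,0],"rot":[0,0,0],"hand":0},
])

```text
clock: 14.4
position: [462.5, 5.5, 60.4]
ee_rot: [-0.065, 0.998, 0.001, 0.002]
contact_force: [0.2, 1.4, 7.1]
gripper_width: 38.2
grasp_force: 60.7
```

```bash
python3 - <<'E'
from h import *
plan((461,5.7,118,.13),(418,293,118,.13)); print(sensors.read_state()["contact_force"], sensors.read_state()["grasp_force"])
E
```

```text
at [462.5   5.5  60.4] yaw 0.131 t 14.4 w 38.2
-> (461, 5.7, 118, 0.13) rot 0.0001 travel [ 0.0058  0.0017 -0.2305] n 1.4
-> (418, 293, 118, 0.13) rot -0.0 travel [ 0.0216  1.1618 -0.    ] n 7.0
[0.22815526 1.43693256 7.13962278] 60.68207249161787
```

Request:
servo_tool([
  {"travel":[0,0,-0.05],"rot":[0,0,0],"hand":0},
  {"travel":[0,0,-0.1],"rot":[0,0,0],"hand":0},
  {"travel":[0,0.05,-0.1],"rot":[0,0,0],"hand":0},
  {"travel":[0.01,0.13,0],"rot":[0,0,0],"hand":0},
  {"travel":[0.01,0.15,0],"rot":[0,0,0],"hand":0},
  {"travel":[0.005,0.15,0],"rot":[0,0,0],"hand":0},
  {"travel":[0.002,0.15,0],"rot":[0,0,0],"hand":0},
  {"travel":[0,0.15,0],"rot":[0,0,0],"hand":0},
  {"travel":[0,0.15,0],"rot":[0,0,0],"hand":0},
  {"travel":[0,0.13,0],"rot":[0,0,0],"hand":0},
])

```text
clock: 15.23
position: [419.1, 268.9, 121.6]
ee_rot: [-0.065, 0.998, 0.0, 0.0]
contact_force: [1.0, 0.0, -1.8]
gripper_width: 38.4
grasp_force: 60.3
```

Request:
servo_tool([
  {"travel":[0,0.1,0],"rot":[0,0,0],"hand":0},
  {"travel":[0,0,0],"rot":[0,0,0],"hand":0},
  {"travel":[0,0,0],"rot":[0,0,0],"hand":0},
  {"travel":[0,0,0],"rot":[0,0,0],"hand":0},
  {"travel":[0,0,0],"rot":[0,0,0],"hand":0},
])

```text
clock: 15.65
position: [416.4, 290.4, 121.1]
ee_rot: [-0.064, 0.998, -0.0, -0.0]
contact_force: [-0.2, -0.6, -0.8]
gripper_width: 37.8
grasp_force: 60.4
```

```bash
python3 - <<'E'
from h import *
plan((418,293,58.4,.13)); print(sensors.read_state()["contact_force"])
E
```

```text
at [416.4 290.4 121.1] yaw 0.129 t 15.65 w 37.8
-> (418, 293, 58.4, 0.13) rot -0.0002 travel [-0.0078  0.0096  0.2506] n 1.5
[-0.23235069 -0.61434113 -0.75256573]
```

Request:
servo_tool([
  {"travel":[-0.005,0.009,0.08],"rot":[0,0,0],"hand":0},
  {"travel":[0,0,0.08],"rot":[0,0,0],"hand":0},
  {"travel":[0,0,0.05],"rot":[0,0,0],"hand":0},
  {"travel":[0,0,0.025],"rot":[0,0,0],"hand":0},
  {"travel":[0,0,0.01],"rot":[0,0,0],"hand":0},
  {"travel":[0,0,0.009],"rot":[0,0,0],"hand":0},
  {"travel":[0,0,0],"rot":[0,0,0],"hand":0},
  {"travel":[0,0,0],"rot":[0,0,0],"hand":0},
  {"travel":[0,0,0],"rot":[0,0,0],"hand":0},
])

```text
clock: 16.4
position: [418.0, 294.3, 58.4]
ee_rot: [-0.065, 0.998, 0.001, 0.001]
contact_force: [-0.1, -0.5, 1.5]
gripper_width: 38.3
grasp_force: 60.6
```

Request:
servo_tool([
  {"travel":[0,0,0],"rot":[0,0,0],"hand":0.7},
  {"travel":[0,0,0],"rot":[0,0,0],"hand":1},
  {"travel":[0,0,0],"rot":[0,0,0],"hand":1},
  {"travel":[0,0,0],"rot":[0,0,0],"hand":1},
  {"travel":[0,0,0],"rot":[0,0,0],"hand":1},
  {"travel":[0,0,-0.04],"rot":[0,0,0],"hand":1},
  {"travel":[0,0,-0.13],"rot":[0,0,0],"hand":1},
  {"travel":[0,0,-0.14],"rot":[0,0,0],"hand":1},
  {"travel":[0,0,-0.15],"rot":[0,0,0],"hand":1},
  {"travel":[0,0,0],"rot":[0,0,0],"hand":1},
])

```text
clock: 17.23
position: [421.0, 297.3, 181.1]
ee_rot: [-0.066, 0.998, 0.005, 0.006]
contact_force: [-0.5, 0.9, 1.2]
gripper_width: 85.4
grasp_force: 0.0
```

```bash
python3 - <<'E'
from h import *
plan((530,24,175,.18))
im,W,st=cloud("wrist"); print(circ(W,60,115,418,293,35))
E
```

```text
at [421.  297.3 181.1] yaw 0.132 t 17.23 w 85.4
-> (530, 24, 175, 0.18) rot -0.0077 travel [-0.2331 -1.1536  0.0245] n 7.1
(1985, array([415.8, 294.1]), 20.0, np.float64(106.5))
```

Request:
servo_tool([
  {"travel":[0,0,0],"rot":[0,0,-0.0077],"hand":1},
  {"travel":[-0.029,-0.144,0],"rot":[0,0,0],"hand":1},
  {"travel":[-0.029,-0.144,0],"rot":[0,0,0],"hand":1},
  {"travel":[-0.029,-0.144,0],"rot":[0,0,0],"hand":1},
  {"travel":[-0.029,-0.144,0],"rot":[0,0,0],"hand":1},
  {"travel":[-0.029,-0.144,0],"rot":[0,0,0],"hand":1},
  {"travel":[-0.029,-0.144,0],"rot":[0,0,0],"hand":1},
  {"travel":[-0.029,-0.144,0],"rot":[0,0,0],"hand":1},
  {"travel":[-0.029,-0.144,0],"rot":[0,0,0],"hand":1},
  {"travel":[0,0,0],"rot":[0,0,0],"hand":1},
])

```text
clock: 18.12
position: [526.4, 16.1, 171.9]
ee_rot: [-0.086, 0.996, -0.001, -0.001]
contact_force: [0.3, 0.2, 0.7]
gripper_width: 84.9
grasp_force: 0.0
```

Request:
servo_tool([
  {"travel":[0,0,0],"rot":[0,0,0],"hand":1},
  {"travel":[0,0,0],"rot":[0,0,0],"hand":1},
  {"travel":[0,0,0],"rot":[0,0,0],"hand":1},
  {"travel":[0,0,0],"rot":[0,0,0],"hand":1},
])

```text
clock: 18.45
position: [525.3, 21.8, 172.5]
ee_rot: [-0.09, 0.996, 0.0, -0.0]
contact_force: [0.2, 0.1, 0.7]
gripper_width: 85.5
grasp_force: 0.0
```

```bash
python3 - <<'E'
from h import *
im,W,st=cloud("wrist")
h=cv2.cvtColor(im,cv2.COLOR_RGB2HSV)
m=((h[...,0]<8)|(h[...,0]>172))&(h[...,1]>120)&(np.hypot(W[...,0]-536,W[...,1]-25)<50)&(W[...,2]>27)
P=W[m];r=cv2.minAreaRect(P[:,:2].astype(np.float32));print("staples",m.sum(),r,np.nanmedian(P[:,2]))
a=np.deg2rad(r[2]) 
plan((537,25,10,.18))
E
```

```text
staples 2416 ((538.1531372070312, 24.5828857421875), (60.913082122802734, 46.947174072265625), 9.885385513305664) 31.212718303191863
at [525.3  21.9 172.6] yaw 0.18 t 18.5 w 85.5
-> (537, 25, 10, 0.18) rot 0.0 travel [-0.0482  0.0039  0.6504] n 3.9
```

Request:
servo_tool([
  {"travel":[-0.049,0.003,0.04],"rot":[0,0,0],"hand":1},
  {"travel":[0,0,0.13],"rot":[0,0,0],"hand":1},
  {"travel":[0,0,0.15],"rot":[0,0,0],"hand":1},
  {"travel":[0,0,0.14],"rot":[0,0,0],"hand":1},
  {"travel":[0,0,0.11],"rot":[0,0,0],"hand":1},
  {"travel":[0,0,0.06],"rot":[0,0,0],"hand":1},
  {"travel":[0,0,0.018],"rot":[0,0,0],"hand":1},
  {"travel":[0,0,0],"rot":[0,0,0],"hand":1},
  {"travel":[0,0,0],"rot":[0,0,0],"hand":0.7},
  {"travel":[0,0,0],"rot":[0,0,0],"hand":0.6},
])

```text
clock: 19.33
position: [538.7, 24.4, 12.1]
ee_rot: [-0.089, 0.996, 0.0, 0.002]
contact_force: [1.0, -0.6, -0.7]
gripper_width: 63.9
grasp_force: 0.0
```

Request:
servo_tool([
  {"travel":[0,0,0],"rot":[0,0,0],"hand":0.5},
  {"travel":[0,0,0],"rot":[0,0,0],"hand":0.3},
  {"travel":[0,0,0],"rot":[0,0,0],"hand":0},
  {"travel":[0,0,0],"rot":[0,0,0],"hand":0},
  {"travel":[0,0,0],"rot":[0,0,0],"hand":0},
  {"travel":[0,0,0],"rot":[0,0,0],"hand":0},
])

```text
clock: 19.83
position: [538.9, 24.2, 12.4]
ee_rot: [-0.089, 0.996, 0.0, 0.002]
contact_force: [-0.5, 0.3, 6.5]
gripper_width: 46.3
grasp_force: 63.8
```

```bash
python3 - <<'E'
from h import *
plan((537,25,110,.18),(530,-280,160,-.142)); print(sensors.read_state()["contact_force"], sensors.read_state()["grasp_force"])
E
```

```text
at [538.9  24.2  12.4] yaw 0.179 t 19.83 w 46.3
-> (537, 25, 110, 0.18) rot -0.0002 travel [ 0.0067  0.0045 -0.3903] n 2.3
-> (530, -280, 160, -0.142) rot 0.0512 travel [-0.1449 -1.2117 -0.2   ] n 7.4
[-0.5392365   0.25665396  6.51948596] 63.788734674453735
```

Request:
servo_tool([
  {"travel":[0,0,-0.05],"rot":[0,0,0],"hand":0},
  {"travel":[0,0,-0.12],"rot":[0,0,0],"hand":0},
  {"travel":[0,0,-0.12],"rot":[0,0,0],"hand":0},
  {"travel":[0,0,-0.11],"rot":[0,0,0.017],"hand":0},
  {"travel":[0,0,0],"rot":[0,0,0.017],"hand":0},
  {"travel":[0,0,0],"rot":[0,0,0.017],"hand":0},
  {"travel":[-0.01,-0.08,0],"rot":[0,0,0],"hand":0},
  {"travel":[-0.015,-0.14,0],"rot":[0,0,0],"hand":0},
  {"travel":[-0.015,-0.15,0],"rot":[0,0,0],"hand":0},
  {"travel":[-0.015,-0.15,0],"rot":[0,0,0],"hand":0},
])

```text
clock: 20.67
position: [532.3, -107.9, 110.9]
ee_rot: [0.07, 0.998, 0.0, 0.0]
contact_force: [0.8, -0.0, -1.6]
gripper_width: 46.7
grasp_force: 62.9
```

Request:
servo_tool([
  {"travel":[-0.015,-0.15,0],"rot":[0,0,0],"hand":0},
  {"travel":[-0.015,-0.15,0],"rot":[0,0,0],"hand":0},
  {"travel":[-0.015,-0.15,0],"rot":[0,0,0],"hand":0},
  {"travel":[-0.015,-0.15,0],"rot":[0,0,0],"hand":0},
  {"travel":[-0.014,-0.12,0],"rot":[0,0,0],"hand":0},
  {"travel":[-0.01,-0.07,0],"rot":[0,0,0],"hand":0},
  {"travel":[0,0,0],"rot":[0,0,0],"hand":0},
  {"travel":[0,0,0],"rot":[0,0,0],"hand":0},
  {"travel":[0,0,0],"rot":[0,0,0],"hand":0},
  {"travel":[0,0,0],"rot":[0,0,0],"hand":0},
])

```text
clock: 21.5
position: [525.5, -304.4, 110.6]
ee_rot: [0.071, 0.998, 0.0, -0.0]
contact_force: [-0.6, -1.0, -0.7]
gripper_width: 46.4
grasp_force: 63.0
```

```bash
python3 - <<'E'
from h import *
plan((528,-305,12,-.139))
im,W,st=cloud("wrist"); save("w4.png",im,1)
E
```

```text
at [ 525.5 -304.4  110.6] yaw -0.141 t 21.5 w 46.4
-> (528, -305, 12, -0.139) rot -0.0003 travel [-0.0104 -0.0011  0.3945] n 2.4
```

View pics/w4.png

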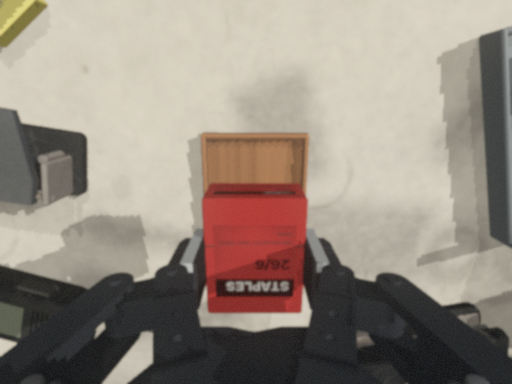

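The staples are held squarely over the wooden tray, aligned with its edges (tray's near edge at (255,135)). Lowering.

Request:
servo_tool([
  {"travel":[-0.011,0,0.06],"rot":[0,0,0],"hand":0},
  {"travel":[0,0,0.12],"rot":[0,0,0],"hand":0},
  {"travel":[0,0,0.12],"rot":[0,0,0],"hand":0},
  {"travel":[0,0,0.06],"rot":[0,0,0],"hand":0},
  {"travel":[0,0,0.025],"rot":[0,0,0],"hand":0},
  {"travel":[0,0,0.01],"rot":[0,0,0],"hand":0},
  {"travel":[0,0,0.005],"rot":[0,0,0],"hand":0},
  {"travel":[0,0,0.003],"rot":[0,0,0],"hand":0},
  {"travel":[0,0,0],"rot":[0,0,0],"hand":0},
  {"travel":[0,0,0],"rot":[0,0,0],"hand":0},
])

```text
clock: 22.38
position: [529.0, -306.0, 11.0]
ee_rot: [0.071, 0.997, -0.0, 0.001]
contact_force: [0.1, 0.0, -0.7]
gripper_width: 46.8
grasp_force: 63.0
```

Request:
servo_tool([
  {"travel":[0,0,0],"rot":[0,0,0],"hand":0.6},
  {"travel":[0,0,0],"rot":[0,0,0],"hand":0.68},
  {"travel":[0,0,0],"rot":[0,0,0],"hand":0.68},
  {"travel":[0,0,0],"rot":[0,0,0],"hand":0.68},
  {"travel":[0,0,0],"rot":[0,0,0],"hand":0.68},
  {"travel":[0,0,-0.04],"rot":[0,0,0],"hand":0.68},
  {"travel":[0,0,-0.13],"rot":[0,0,0],"hand":0.7},
  {"travel":[0,0,-0.16],"rot":[0,0,0],"hand":1},
  {"travel":[0,0,-0.16],"rot":[0,0,0],"hand":1},
  {"travel":[0,0,-0.16],"rot":[0,0,0],"hand":1},
])

```text
clock: 23.22
position: [527.9, -305.8, 174.9]
ee_rot: [0.071, 0.997, -0.0, 0.0]
contact_force: [0.9, -0.3, 0.5]
gripper_width: 85.2
grasp_force: 0.0
```

```bash
python3 - <<'E'
from h import *
plan((416,294,185,.13))
im,W,st=cloud("wrist"); save("w5.png",im,1)
h=cv2.cvtColor(im,cv2.COLOR_RGB2HSV)
m=((h[...,0]<8)|(h[...,0]>172))&(h[...,1]>150)&(np.hypot(W[...,0]-528,W[...,1]+305)<60)&(W[...,2]>20)
P=W[m];print(m.sum(),cv2.minAreaRect(P[:,:2].astype(np.float32)),np.nanmedian(P[:,2]))
E
```

```text
at [ 527.9 -305.8  174.9] yaw -0.142 t 23.22 w 85.2
-> (416, 294, 185, 0.13) rot -0.0433 travel [ 0.1328  2.4369 -0.0404] n 14.6
2461 ((528.8997192382812, -305.7318115234375), (47.80093765258789, 61.741573333740234), 81.82465362548828) 29.20263447226668
```

View pics/w5.png

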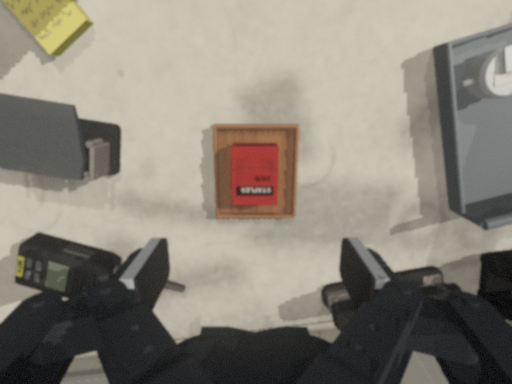

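The staples lie flat inside the wooden tray at (256,174). Now putting the glue back first.

Request:
servo_tool([
  {"travel":[0,0,-0.03],"rot":[0,0,-0.0144],"hand":1},
  {"travel":[0,0,0],"rot":[0,0,-0.0144],"hand":1},
  {"travel":[0,0,0],"rot":[0,0,-0.0145],"hand":1},
  {"travel":[0.008,0.15,0],"rot":[0,0,0],"hand":1},
  {"travel":[0.008,0.15,0],"rot":[0,0,0],"hand":1},
  {"travel":[0.008,0.15,0],"rot":[0,0,0],"hand":1},
  {"travel":[0.008,0.15,0],"rot":[0,0,0],"hand":1},
  {"travel":[0.008,0.15,0],"rot":[0,0,0],"hand":1},
  {"travel":[0.008,0.15,0],"rot":[0,0,0],"hand":1},
  {"travel":[0.008,0.15,0],"rot":[0,0,0],"hand":1},
])

```text
clock: 24.1
position: [479.8, -45.8, 180.5]
ee_rot: [-0.065, 0.998, 0.0, 0.001]
contact_force: [0.6, 0.4, -0.8]
gripper_width: 85.3
grasp_force: 0.0
```

Request:
servo_tool([
  {"travel":[0.008,0.15,0],"rot":[0,0,0],"hand":1},
  {"travel":[0.008,0.15,0],"rot":[0,0,0],"hand":1},
  {"travel":[0.008,0.15,0],"rot":[0,0,0],"hand":1},
  {"travel":[0.008,0.15,0],"rot":[0,0,0],"hand":1},
  {"travel":[0.008,0.15,0],"rot":[0,0,0],"hand":1},
  {"travel":[0.008,0.15,0],"rot":[0,0,0],"hand":1},
  {"travel":[0.008,0.15,0],"rot":[0,0,0],"hand":1},
  {"travel":[0.008,0.15,0],"rot":[0,0,0],"hand":1},
  {"travel":[0.008,0.03,0],"rot":[0,0,0],"hand":1},
  {"travel":[0,0,0],"rot":[0,0,0],"hand":1},
])

```text
clock: 24.93
position: [422.2, 257.5, 180.2]
ee_rot: [-0.067, 0.998, 0.0, 0.0]
contact_force: [0.0, -0.3, -1.3]
gripper_width: 85.3
grasp_force: 0.0
```

Request:
servo_tool([
  {"travel":[0,0,0],"rot":[0,0,0],"hand":1},
  {"travel":[0,0,0],"rot":[0,0,0],"hand":1},
  {"travel":[0,0,0],"rot":[0,0,0],"hand":1},
  {"travel":[0,0,0],"rot":[0,0,0],"hand":1},
])

```text
clock: 25.27
position: [423.0, 254.1, 180.0]
ee_rot: [-0.064, 0.998, 0.0, 0.0]
contact_force: [-0.8, 1.0, -0.2]
gripper_width: 85.5
grasp_force: 0.0
```

```bash
python3 - <<'E'
from h import *
plan((417,294.3,58.4,.131))
im,W,st=cloud("wrist"); print(circ(W,60,115,417,294,35),circ(W,140,158,512,298,40))
E
```

```text
at [423.  254.1 180. ] yaw 0.128 t 25.27 w 85.5
-> (417, 294.3, 58.4, 0.131) rot -0.0005 travel [0.0027 0.1626 0.4862] n 3.1
(2059, array([418. , 293.5]), 19.8, np.float64(106.2)) (2505, array([508.4, 297.5]), 30.5, np.float64(152.2))
```

Request:
servo_tool([
  {"travel":[0.002,0.08,0],"rot":[0,0,0],"hand":1},
  {"travel":[0,0.08,0],"rot":[0,0,0],"hand":1},
  {"travel":[0,0,0],"rot":[0,0,0],"hand":1},
  {"travel":[0,0,0.1],"rot":[0,0,0],"hand":1},
  {"travel":[0,0,0.15],"rot":[0,0,0],"hand":1},
  {"travel":[0,0,0.12],"rot":[0,0,0],"hand":1},
  {"travel":[0,0,0.08],"rot":[0,0,0],"hand":1},
  {"travel":[0,0,0.035],"rot":[0,0,0],"hand":1},
  {"travel":[0,0,0],"rot":[0,0,0],"hand":1},
  {"travel":[0,0,0],"rot":[0,0,0],"hand":1},
])

```text
clock: 26.15
position: [417.7, 294.9, 59.1]
ee_rot: [-0.065, 0.998, 0.0, 0.0]
contact_force: [0.2, -0.8, -0.4]
gripper_width: 85.7
grasp_force: 0.0
```

Request:
servo_tool([
  {"travel":[0,0,0],"rot":[0,0,0],"hand":0.6},
  {"travel":[0,0,0],"rot":[0,0,0],"hand":0.5},
  {"travel":[0,0,0],"rot":[0,0,0],"hand":0.4},
  {"travel":[0,0,0],"rot":[0,0,0],"hand":0.2},
  {"travel":[0,0,0],"rot":[0,0,0],"hand":0.1},
  {"travel":[0,0,0],"rot":[0,0,0],"hand":0},
  {"travel":[0,0,0],"rot":[0,0,0],"hand":0},
  {"travel":[0,0,0],"rot":[0,0,0],"hand":0},
  {"travel":[0,0,0],"rot":[0,0,0],"hand":0},
])

```text
clock: 26.9
position: [417.6, 295.3, 59.9]
ee_rot: [-0.065, 0.998, 0.001, 0.001]
contact_force: [0.5, -1.1, 6.7]
gripper_width: 38.1
grasp_force: 59.9
```

```bash
python3 - <<'E'
from h import *
plan((418,294,120,.131),(461.5,5.7,120,.131)); print(sensors.read_state()["contact_force"])
E
```

```text
at [417.6 295.3  59.9] yaw 0.131 t 26.9 w 38.1
-> (418, 294, 120, 0.131) rot -0.0001 travel [-0.0009 -0.0053 -0.2406] n 1.4
-> (461.5, 5.7, 120, 0.131) rot -0.0 travel [-0.0219 -1.166  -0.    ] n 7.0
[ 0.5373124  -1.05630015  6.7466643 ]
```

Request:
servo_tool([
  {"travel":[0,0,-0.05],"rot":[0,0,0],"hand":0},
  {"travel":[0,0,-0.1],"rot":[0,0,0],"hand":0},
  {"travel":[0,-0.05,-0.1],"rot":[0,0,0],"hand":0},
  {"travel":[-0.005,-0.13,0],"rot":[0,0,0],"hand":0},
  {"travel":[-0.005,-0.15,0],"rot":[0,0,0],"hand":0},
  {"travel":[-0.005,-0.15,0],"rot":[0,0,0],"hand":0},
  {"travel":[-0.005,-0.15,0],"rot":[0,0,0],"hand":0},
  {"travel":[-0.005,-0.15,0],"rot":[0,0,0],"hand":0},
  {"travel":[0,-0.15,0],"rot":[0,0,0],"hand":0},
  {"travel":[0,-0.14,0],"rot":[0,0,0],"hand":0},
])

```text
clock: 27.73
position: [457.5, 28.6, 121.2]
ee_rot: [-0.065, 0.998, 0.0, 0.0]
contact_force: [-0.1, 0.0, -1.2]
gripper_width: 38.3
grasp_force: 60.3
```

Request:
servo_tool([
  {"travel":[0,-0.1,0],"rot":[0,0,0],"hand":0},
  {"travel":[0,0,0],"rot":[0,0,0],"hand":0},
  {"travel":[0,0,0],"rot":[0,0,0],"hand":0},
  {"travel":[0,0,0],"rot":[0,0,0],"hand":0},
  {"travel":[0,0,0],"rot":[0,0,0],"hand":0},
  {"travel":[0,0,0],"rot":[0,0,0],"hand":0},
])

```text
clock: 28.23
position: [461.1, 6.6, 121.1]
ee_rot: [-0.066, 0.998, 0.0, 0.0]
contact_force: [-0.5, -0.2, -0.6]
gripper_width: 38.1
grasp_force: 60.4
```

```bash
python3 - <<'E'
from h import *
plan((462,5.7,61.9,.131))
im,W,st=cloud("wrist"); print(circ(W,145,175,462,6,40))
E
```

```text
at [461.1   6.6 121.1] yaw 0.132 t 28.23 w 38.1
-> (462, 5.7, 61.9, 0.131) rot 0.0001 travel [-0.003  -0.0041  0.2368] n 1.4
(10984, array([462.,   6.]), 40.0, np.float64(167.3))
```

Request:
servo_tool([
  {"travel":[-0.003,-0.004,0.08],"rot":[0,0,0],"hand":0},
  {"travel":[0,0,0.08],"rot":[0,0,0],"hand":0},
  {"travel":[0,0,0.05],"rot":[0,0,0],"hand":0},
  {"travel":[0,0,0.015],"rot":[0,0,0],"hand":0},
  {"travel":[0,0,0.008],"rot":[0,0,0],"hand":0},
  {"travel":[0,0,0.006],"rot":[0,0,0],"hand":0},
  {"travel":[0,0,0],"rot":[0,0,0],"hand":0},
  {"travel":[0,0,0],"rot":[0,0,0],"hand":0},
  {"travel":[0,0,0],"rot":[0,0,0],"hand":0},
])

```text
clock: 29.03
position: [462.5, 5.0, 61.9]
ee_rot: [-0.065, 0.998, 0.0, 0.001]
contact_force: [-0.2, 0.9, -0.7]
gripper_width: 38.2
grasp_force: 60.4
```

Request:
servo_tool([
  {"travel":[0,0,0],"rot":[0,0,0],"hand":0.7},
  {"travel":[0,0,0],"rot":[0,0,0],"hand":1},
  {"travel":[0,0,0],"rot":[0,0,0],"hand":1},
  {"travel":[0,0,0],"rot":[0,0,0],"hand":1},
  {"travel":[0,0,0],"rot":[0,0,0],"hand":1},
  {"travel":[0,0,-0.04],"rot":[0,0,0],"hand":1},
  {"travel":[0,0,-0.13],"rot":[0,0,0],"hand":1},
  {"travel":[0,0,-0.15],"rot":[0,0,0],"hand":1},
  {"travel":[0,0,-0.15],"rot":[0,0,0],"hand":1},
  {"travel":[0,0,-0.1],"rot":[0,0,0],"hand":1},
])

```text
clock: 29.87
position: [463.1, 4.8, 207.5]
ee_rot: [-0.065, 0.998, 0.0, 0.002]
contact_force: [0.9, 1.0, -0.6]
gripper_width: 85.7
grasp_force: 0.0
```

Request:
servo_tool([
  {"travel":[0,0,0],"rot":[0,0,0],"hand":1},
  {"travel":[0,0,0],"rot":[0,0,0],"hand":1},
  {"travel":[0,0,0],"rot":[0,0,0],"hand":1},
  {"travel":[0,0,0],"rot":[0,0,0],"hand":1},
])

```text
clock: 30.2
position: [461.0, 4.5, 202.4]
ee_rot: [-0.065, 0.998, -0.0, -0.002]
contact_force: [0.1, 0.7, 0.4]
gripper_width: 85.6
grasp_force: 0.0
```

```bash
python3 - <<'E'
from h import *
plan((511.5,298,205,.131))
im,W,st=cloud("wrist"); print(circ(W,60,115,461,6,40),circ(W,95,115,461,6,40))
E
```

```text
at [461.    4.5 202.4] yaw 0.13 t 30.2 w 85.6
-> (511.5, 298, 205, 0.131) rot -0.0002 travel [-0.3535  1.1377 -0.0104] n 7.1
(1690, array([461.2,   3.6]), 20.0, np.float64(108.5)) (1406, array([461.2,   4. ]), 19.6, np.float64(109.2))
```

Request:
servo_tool([
  {"travel":[-0.04,0.12,0],"rot":[0,0,0],"hand":1},
  {"travel":[-0.04,0.14,0],"rot":[0,0,0],"hand":1},
  {"travel":[-0.04,0.15,0],"rot":[0,0,0],"hand":1},
  {"travel":[-0.04,0.15,0],"rot":[0,0,0],"hand":1},
  {"travel":[-0.04,0.15,0],"rot":[0,0,0],"hand":1},
  {"travel":[-0.04,0.15,0],"rot":[0,0,0],"hand":1},
  {"travel":[-0.04,0.14,0],"rot":[0,0,0],"hand":1},
  {"travel":[-0.04,0.1,0],"rot":[0,0,0],"hand":1},
  {"travel":[-0.033,0.038,0],"rot":[0,0,0],"hand":1},
  {"travel":[0,0,0],"rot":[0,0,0],"hand":1},
])

```text
clock: 31.08
position: [513.0, 300.7, 201.4]
ee_rot: [-0.066, 0.998, -0.001, -0.001]
contact_force: [-0.2, 0.4, -0.1]
gripper_width: 86.0
grasp_force: 0.0
```

Request:
servo_tool([
  {"travel":[0,0,0],"rot":[0,0,0],"hand":1},
  {"travel":[0,0,0],"rot":[0,0,0],"hand":1},
  {"travel":[0,0,0],"rot":[0,0,0],"hand":1},
  {"travel":[0,0,0],"rot":[0,0,0],"hand":1},
])

```text
clock: 31.42
position: [512.5, 297.2, 203.9]
ee_rot: [-0.064, 0.998, -0.0, -0.0]
contact_force: [-0.1, -0.0, -0.5]
gripper_width: 84.8
grasp_force: 0.0
```

```bash
python3 - <<'E'
from h import *
plan((511.7,298,107.3,.131))
im,W,st=cloud("wrist"); print(circ(W,140,158,511,298,50))
E
```

```text
at [512.5 297.2 203.9] yaw 0.129 t 31.42 w 84.8
-> (511.7, 298, 107.3, 0.131) rot -0.0003 travel [0.0027 0.0035 0.3864] n 2.3
(5548, array([511.3, 298.3]), 30.9, np.float64(153.0))
```

Request:
servo_tool([
  {"travel":[0.002,0.004,0.05],"rot":[0,0,0],"hand":1},
  {"travel":[0,0,0.12],"rot":[0,0,0],"hand":1},
  {"travel":[0,0,0.12],"rot":[0,0,0],"hand":1},
  {"travel":[0,0,0.07],"rot":[0,0,0],"hand":1},
  {"travel":[0,0,0.026],"rot":[0,0,0],"hand":1},
  {"travel":[0,0,0],"rot":[0,0,0],"hand":1},
  {"travel":[0,0,0],"rot":[0,0,0],"hand":1},
  {"travel":[0,0,0],"rot":[0,0,0],"hand":0.7},
  {"travel":[0,0,0],"rot":[0,0,0],"hand":0.5},
  {"travel":[0,0,0],"rot":[0,0,0],"hand":0},
])

```text
clock: 32.3
position: [513.2, 299.8, 109.5]
ee_rot: [-0.065, 0.998, 0.001, 0.002]
contact_force: [1.0, -1.4, 4.0]
gripper_width: 60.6
grasp_force: 65.3
```

Request:
servo_tool([
  {"travel":[0,0,0],"rot":[0,0,0],"hand":0},
  {"travel":[0,0,0],"rot":[0,0,0],"hand":0},
  {"travel":[0,0,0],"rot":[0,0,0],"hand":0},
  {"travel":[0,0,0],"rot":[0,0,0],"hand":0},
])

```text
clock: 32.63
position: [513.2, 299.7, 109.5]
ee_rot: [-0.065, 0.998, 0.001, 0.002]
contact_force: [0.3, -1.3, 6.0]
gripper_width: 61.1
grasp_force: 65.4
```

```bash
python3 - <<'E'
from h import *
plan((511.7,298,178,.131),(549,-40.3,178,.131))
E
```

```text
at [513.2 299.7 109.5] yaw 0.13 t 32.63 w 61.1
-> (511.7, 298, 178, 0.131) rot -0.0001 travel [ 0.0069 -0.0061 -0.274 ] n 1.6
-> (549, -40.3, 178, 0.131) rot -0.0 travel [ 0.0288 -1.3611 -0.    ] n 8.2
```

Request:
servo_tool([
  {"travel":[0,0,-0.05],"rot":[0,0,0],"hand":0},
  {"travel":[0,0,-0.1],"rot":[0,0,0],"hand":0},
  {"travel":[0,-0.04,-0.12],"rot":[0,0,0],"hand":0},
  {"travel":[0.005,-0.1,0],"rot":[0,0,0],"hand":0},
  {"travel":[0.005,-0.15,0],"rot":[0,0,0],"hand":0},
  {"travel":[0.005,-0.15,0],"rot":[0,0,0],"hand":0},
  {"travel":[0.005,-0.15,0],"rot":[0,0,0],"hand":0},
  {"travel":[0.005,-0.15,0],"rot":[0,0,0],"hand":0},
  {"travel":[0.005,-0.15,0],"rot":[0,0,0],"hand":0},
  {"travel":[0,-0.15,0],"rot":[0,0,0],"hand":0},
])

```text
clock: 33.47
position: [537.4, 38.8, 174.7]
ee_rot: [-0.065, 0.998, 0.0, -0.0]
contact_force: [0.3, -0.5, -2.1]
gripper_width: 60.8
grasp_force: 65.6
```

Request:
servo_tool([
  {"travel":[0,-0.15,0],"rot":[0,0,0],"hand":0},
  {"travel":[0,-0.11,0],"rot":[0,0,0],"hand":0},
  {"travel":[0,-0.066,0],"rot":[0,0,0],"hand":0},
  {"travel":[0,0,0],"rot":[0,0,0],"hand":0},
  {"travel":[0,0,0],"rot":[0,0,0],"hand":0},
  {"travel":[0,0,0],"rot":[0,0,0],"hand":0},
  {"travel":[0,0,0],"rot":[0,0,0],"hand":0},
  {"travel":[0,0,0],"rot":[0,0,0],"hand":0},
])

```text
clock: 34.13
position: [548.7, -39.4, 174.8]
ee_rot: [-0.066, 0.998, 0.0, -0.0]
contact_force: [-0.5, 0.1, -2.4]
gripper_width: 60.7
grasp_force: 65.7
```

```bash
python3 - <<'E'
from h import *
plan((550.4,-40,110.5,.131))
E
```

```text
at [548.7 -39.4 174.8] yaw 0.131 t 34.13 w 60.7
-> (550.4, -40, 110.5, 0.131) rot 0.0001 travel [-0.0062 -0.0034  0.2572] n 1.5
```

Request:
servo_tool([
  {"travel":[-0.004,-0.003,0.08],"rot":[0,0,0],"hand":0},
  {"travel":[0,0,0.1],"rot":[0,0,0],"hand":0},
  {"travel":[0,0,0.04],"rot":[0,0,0],"hand":0},
  {"travel":[0,0,0.02],"rot":[0,0,0],"hand":0},
  {"travel":[0,0,0.012],"rot":[0,0,0],"hand":0},
  {"travel":[0,0,0.008],"rot":[0,0,0],"hand":0},
  {"travel":[0,0,0],"rot":[0,0,0],"hand":0},
  {"travel":[0,0,0],"rot":[0,0,0],"hand":0},
  {"travel":[0,0,0],"rot":[0,0,0],"hand":0},
])

```text
clock: 34.88
position: [551.0, -40.8, 111.6]
ee_rot: [-0.065, 0.998, 0.0, 0.002]
contact_force: [-1.2, 0.7, 5.9]
gripper_width: 60.5
grasp_force: 66.4
```

```bash
python3 - <<'E'
from h import *
plan((550.4,-40,110.5,.131)); print(sensors.read_state()["contact_force"])
E
```

```text
at [551.  -40.8 111.6] yaw 0.13 t 34.88 w 60.5
-> (550.4, -40, 110.5, 0.131) rot -0.0001 travel [0.002  0.0036 0.0042] n 0.0
[-1.23836541  0.7492884   5.87064856]
```

Request:
servo_tool([
  {"travel":[0,0,0],"rot":[0,0,0],"hand":0.75},
  {"travel":[0,0,0],"rot":[0,0,0],"hand":0.85},
  {"travel":[0,0,0],"rot":[0,0,0],"hand":1},
  {"travel":[0,0,0],"rot":[0,0,0],"hand":1},
  {"travel":[0,0,0],"rot":[0,0,0],"hand":1},
  {"travel":[0,0,-0.04],"rot":[0,0,0],"hand":1},
  {"travel":[0,0,-0.14],"rot":[0,0,0],"hand":1},
  {"travel":[0,0,-0.16],"rot":[0,0,0],"hand":1},
  {"travel":[0,0,-0.16],"rot":[0,0,0],"hand":1},
  {"travel":[0,0,-0.14],"rot":[0,0,0],"hand":1},
])

```text
clock: 35.72
position: [550.1, -41.2, 273.5]
ee_rot: [-0.065, 0.998, -0.0, 0.001]
contact_force: [1.7, 0.2, -0.1]
gripper_width: 84.8
grasp_force: 0.0
```

Request:
servo_tool([
  {"travel":[0,0,0],"rot":[0,0,0],"hand":1},
  {"travel":[0,0,0],"rot":[0,0,0],"hand":1},
  {"travel":[0,0,0],"rot":[0,0,0],"hand":1},
  {"travel":[0,0,0],"rot":[0,0,0],"hand":1},
])

```text
clock: 36.05
position: [549.0, -41.1, 268.5]
ee_rot: [-0.065, 0.998, 0.0, -0.001]
contact_force: [-0.2, 0.5, 0.5]
gripper_width: 85.4
grasp_force: 0.0
```

```bash
python3 - <<'E'
from h import *
plan((604,300.5,270,.131))
im,W,st=cloud("wrist"); print(circ(W,146,162,548,-40,50))
im,W,st=cloud("top"); print(circ(W,185,215,604,300),circ(W,146,162,548,-40,50),circ(W,85,112,462,5,30))
E
```

```text
at [549.  -41.1 268.5] yaw 0.13 t 36.05 w 85.4
-> (604, 300.5, 270, 0.131) rot -0.0002 travel [-0.3965  1.3258 -0.0059] n 8.3
(3344, array([549.7, -42.2]), 30.8, np.float64(155.0))
None (245, array([548.9, -43.2]), 32.1, np.float64(155.7)) (91, array([460.7,   3.4]), 20.7, np.float64(106.2))
```

Request:
servo_tool([
  {"travel":[-0.04,0.12,0],"rot":[0,0,0],"hand":1},
  {"travel":[-0.04,0.15,0],"rot":[0,0,0],"hand":1},
  {"travel":[-0.04,0.15,0],"rot":[0,0,0],"hand":1},
  {"travel":[-0.04,0.15,0],"rot":[0,0,0],"hand":1},
  {"travel":[-0.04,0.15,0],"rot":[0,0,0],"hand":1},
  {"travel":[-0.04,0.15,0],"rot":[0,0,0],"hand":1},
  {"travel":[-0.04,0.15,0],"rot":[0,0,0],"hand":1},
  {"travel":[-0.04,0.15,0],"rot":[0,0,0],"hand":1},
  {"travel":[-0.04,0.1,0],"rot":[0,0,0],"hand":1},
  {"travel":[-0.036,0.056,0],"rot":[0,0,0],"hand":1},
])

```text
clock: 36.98
position: [604.7, 303.8, 267.7]
ee_rot: [-0.066, 0.998, -0.001, -0.001]
contact_force: [0.0, -0.6, -0.6]
gripper_width: 85.3
grasp_force: 0.0
```

Request:
servo_tool([
  {"travel":[0,0,0],"rot":[0,0,0],"hand":1},
  {"travel":[0,0,0],"rot":[0,0,0],"hand":1},
  {"travel":[0,0,0],"rot":[0,0,0],"hand":1},
  {"travel":[0,0,0],"rot":[0,0,0],"hand":1},
  {"travel":[0,0,0],"rot":[0,0,0],"hand":1},
])

```text
clock: 37.4
position: [605.1, 299.4, 270.1]
ee_rot: [-0.064, 0.998, 0.0, 0.0]
contact_force: [-0.0, 0.5, 0.2]
gripper_width: 85.3
grasp_force: 0.0
```

```bash
python3 - <<'E'
from h import *
plan((604,300.6,148.5,.131))
im,W,st=cloud("wrist"); print(circ(W,185,210,604,300,50))
E
```

```text
at [605.1 299.4 270.1] yaw 0.129 t 37.4 w 85.3
-> (604, 300.6, 148.5, 0.131) rot -0.0004 travel [0.0037 0.0052 0.4865] n 2.9
(3665, array([606.5, 305. ]), 27.2, np.float64(199.8))
```

Request:
servo_tool([
  {"travel":[-0.002,0.02,0],"rot":[0,0,0],"hand":1},
  {"travel":[0,0,0.08],"rot":[0,0,0],"hand":1},
  {"travel":[0,0,0.14],"rot":[0,0,0],"hand":1},
  {"travel":[0,0,0.14],"rot":[0,0,0],"hand":1},
  {"travel":[0,0,0.09],"rot":[0,0,0],"hand":1},
  {"travel":[0,0,0.036],"rot":[0,0,0],"hand":1},
  {"travel":[0,0,0],"rot":[0,0,0],"hand":1},
  {"travel":[0,0,0],"rot":[0,0,0],"hand":0.7},
  {"travel":[0,0,0],"rot":[0,0,0],"hand":0.5},
  {"travel":[0,0,0],"rot":[0,0,0],"hand":0},
])

```text
clock: 38.28
position: [606.4, 306.2, 151.4]
ee_rot: [-0.065, 0.998, 0.001, 0.002]
contact_force: [0.0, -0.4, -1.5]
gripper_width: 55.4
grasp_force: 63.7
```

Request:
servo_tool([
  {"travel":[0,0,0],"rot":[0,0,0],"hand":0},
  {"travel":[0,0,0],"rot":[0,0,0],"hand":0},
  {"travel":[0,0,0],"rot":[0,0,0],"hand":0},
  {"travel":[0,0,0],"rot":[0,0,0],"hand":0},
])

```text
clock: 38.62
position: [606.5, 306.2, 151.3]
ee_rot: [-0.065, 0.998, 0.001, 0.003]
contact_force: [0.9, -0.7, 6.3]
gripper_width: 55.5
grasp_force: 63.9
```

```bash
python3 - <<'E'
from h import *
plan((605,304,220,.131),(532,85,220,.131)); print(sensors.read_state()["contact_force"])
E
```

```text
at [606.5 306.2 151.3] yaw 0.13 t 38.62 w 55.5
-> (605, 304, 220, 0.131) rot -0.0001 travel [ 0.0069 -0.008  -0.2748] n 1.6
-> (532, 85, 220, 0.131) rot -0.0 travel [ 0.4039 -0.8304  0.    ] n 5.5
[ 0.91683163 -0.65795582  6.31328661]
```

Request:
servo_tool([
  {"travel":[0,0,-0.05],"rot":[0,0,0],"hand":0},
  {"travel":[0,0,-0.1],"rot":[0,0,0],"hand":0},
  {"travel":[0,0,-0.12],"rot":[0,0,0],"hand":0},
  {"travel":[0.04,-0.08,0],"rot":[0,0,0],"hand":0},
  {"travel":[0.06,-0.125,0],"rot":[0,0,0],"hand":0},
  {"travel":[0.065,-0.13,0],"rot":[0,0,0],"hand":0},
  {"travel":[0.065,-0.13,0],"rot":[0,0,0],"hand":0},
  {"travel":[0.065,-0.13,0],"rot":[0,0,0],"hand":0},
  {"travel":[0.06,-0.12,0],"rot":[0,0,0],"hand":0},
  {"travel":[0.056,-0.117,0],"rot":[0,0,0],"hand":0},
])

```text
clock: 39.45
position: [528.1, 84.3, 215.1]
ee_rot: [-0.065, 0.998, 0.0, -0.001]
contact_force: [-0.2, -0.5, -2.7]
gripper_width: 55.7
grasp_force: 64.3
```

Request:
servo_tool([
  {"travel":[0,0,0],"rot":[0,0,0],"hand":0},
  {"travel":[0,0,0],"rot":[0,0,0],"hand":0},
  {"travel":[0,0,0],"rot":[0,0,0],"hand":0},
  {"travel":[0,0,0],"rot":[0,0,0],"hand":0},
  {"travel":[0,0,0],"rot":[0,0,0],"hand":0},
  {"travel":[0,0,0],"rot":[0,0,0],"hand":0},
])

```text
clock: 39.95
position: [530.2, 86.8, 215.5]
ee_rot: [-0.065, 0.998, -0.0, -0.0]
contact_force: [-0.8, 0.5, -2.8]
gripper_width: 55.6
grasp_force: 64.7
```

```bash
python3 - <<'E'
from h import *
plan((532,85,153,.131))
E
```

```text
at [530.2  86.8 215.5] yaw 0.131 t 39.95 w 55.6
-> (532, 85, 153, 0.131) rot -0.0 travel [-0.0062 -0.0082  0.2498] n 1.5
```

Request:
servo_tool([
  {"travel":[-0.003,-0.006,0.08],"rot":[0,0,0],"hand":0},
  {"travel":[0,0,0.09],"rot":[0,0,0],"hand":0},
  {"travel":[0,0,0.04],"rot":[0,0,0],"hand":0},
  {"travel":[0,0,0.02],"rot":[0,0,0],"hand":0},
  {"travel":[0,0,0.013],"rot":[0,0,0],"hand":0},
  {"travel":[0,0,0.009],"rot":[0,0,0],"hand":0},
  {"travel":[0,0,0],"rot":[0,0,0],"hand":0},
  {"travel":[0,0,0],"rot":[0,0,0],"hand":0},
  {"travel":[0,0,0],"rot":[0,0,0],"hand":0},
])

```text
clock: 40.7
position: [531.4, 84.8, 153.5]
ee_rot: [-0.065, 0.998, 0.0, 0.001]
contact_force: [0.3, 0.5, -2.5]
gripper_width: 55.3
grasp_force: 65.0
```

```bash
python3 - <<'E'
from h import *
plan((532,85,153,.131)); print(sensors.read_state()["contact_force"])
E
```

```text
at [531.4  84.8 153.5] yaw 0.13 t 40.7 w 55.3
-> (532, 85, 153, 0.131) rot -0.0002 travel [-0.0026  0.0005  0.0022] n 0.0
[ 0.34795238  0.4859287  -2.45530214]
```

Still just hanging, so 2.5 mm more, then release, rise and back away.

Request:
servo_tool([
  {"travel":[-0.002,0,0.005],"rot":[0,0,0],"hand":0},
  {"travel":[0,0,0.005],"rot":[0,0,0],"hand":0},
  {"travel":[0,0,0],"rot":[0,0,0],"hand":0},
  {"travel":[0,0,0],"rot":[0,0,0],"hand":0},
])

```text
clock: 41.03
position: [532.4, 84.8, 153.3]
ee_rot: [-0.065, 0.998, 0.0, 0.002]
contact_force: [-3.6, -0.5, 9.3]
gripper_width: 55.2
grasp_force: 66.2
```

Request:
servo_tool([
  {"travel":[0,0,0],"rot":[0,0,0],"hand":0.72},
  {"travel":[0,0,0],"rot":[0,0,0],"hand":0.85},
  {"travel":[0,0,0],"rot":[0,0,0],"hand":1},
  {"travel":[0,0,0],"rot":[0,0,0],"hand":1},
  {"travel":[0,0,0],"rot":[0,0,0],"hand":1},
  {"travel":[0,0,-0.04],"rot":[0,0,0],"hand":1},
  {"travel":[0,0,-0.13],"rot":[0,0,0],"hand":1},
  {"travel":[0,0,-0.15],"rot":[0,0,0],"hand":1},
  {"travel":[0,0,-0.14],"rot":[0,0,0],"hand":1},
  {"travel":[0,0,0],"rot":[0,0,0],"hand":1},
])

```text
clock: 41.87
position: [535.5, 85.4, 274.4]
ee_rot: [-0.066, 0.998, 0.001, 0.008]
contact_force: [1.5, 0.6, 0.5]
gripper_width: 85.5
grasp_force: 0.0
```

Request:
servo_tool([
  {"travel":[0.12,-0.08,0],"rot":[0,0,0],"hand":1},
  {"travel":[0.12,-0.08,0],"rot":[0,0,0],"hand":1},
  {"travel":[0.06,-0.05,0],"rot":[0,0,0],"hand":1},
  {"travel":[0,0,0],"rot":[0,0,0],"hand":1},
  {"travel":[0,0,0],"rot":[0,0,0],"hand":1},
  {"travel":[0,0,0],"rot":[0,0,0],"hand":1},
  {"travel":[0,0,0],"rot":[0,0,0],"hand":1},
])

```text
clock: 42.45
position: [464.7, 23.4, 265.4]
ee_rot: [-0.065, 0.998, 0.0, 0.0]
contact_force: [-0.5, -0.2, -0.5]
gripper_width: 85.8
grasp_force: 0.0
```

```bash
python3 - <<'E'
from h import *
plan()
im,W,st=cloud("wrist"); save("w6.png",im,1.2)
print("spray",circ(W,185,210,532,85),"tub",circ(W,145,162,548,-41),"glue",circ(W,85,112,461,6,40))
im,W,st=cloud("top"); print("top",circ(W,175,220,531,84),circ(W,140,165,548,-41),circ(W,85,112,462,5,30))
E
```

```text
at [464.7  23.4 265.4] yaw 0.13 t 42.45 w 85.8
spray (3204, array([532.5,  83.4]), 27.1, np.float64(201.7)) tub (2056, array([549.3, -41.7]), 30.8, np.float64(154.9)) glue (988, array([462.1,   4.3]), 19.8, np.float64(108.9))
top (26, array([509.2,  77.2]), 17.1, np.float64(183.0)) (267, array([548.8, -42.4]), 32.3, np.float64(155.5)) (90, array([461. ,   2.9]), 20.8, np.float64(106.0))
```

View pics/w6.png

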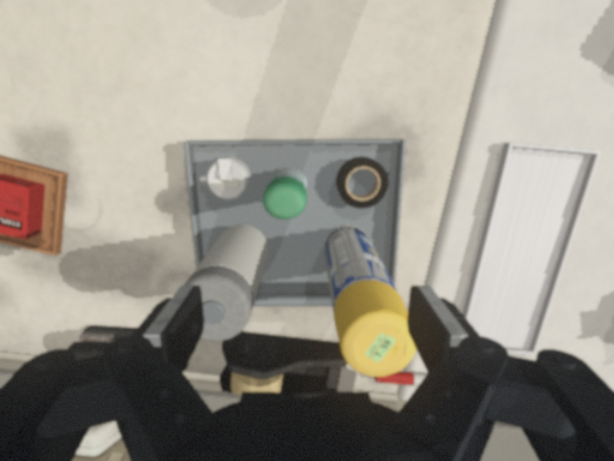

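The can, tub and glue all stand upright, within about 2 mm of their starting spots. The staples lie in the wooden tray and the metal tray is empty.

```bash
python3 -c "
from bench import job_done; print(job_done())"
```

```text
the job is handed in; nothing more can be done
None
```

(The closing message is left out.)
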